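# Turn a sleeve of cups over in the cup rack and stand it mouth-down on its mat

## Robot

A 6-joint arm with a two-finger parallel gripper is mounted at the origin on the work surface. World frame = base frame: x ahead of the robot, y to its left, z up, the work surface at z = 0. Lengths are in mm, angles in rad, forces in N, time in s.
With the tool pointing down it reaches from about 300 to 875 mm from the base axis. Payload 4.2 kg.
Tool frame: the origin (TCP) lies at the very end of the fingers, on their centre line; the grasp point (between the pads) lies 19 mm behind it; z points along the fingers, x is the direction in which the jaws open and shut, and the axes are right-handed (so a half turn about z gives the same grasp; the last joint's range is limited). The gripper opens to 85 mm and grips with 20 to 120 N. Pads are 22 mm wide; open, the fingers measure 114 mm over their backs; the gripper's body (76 mm by 85 mm) begins 54 mm behind the grasp point. The pads swing forward as they close: fully open they stand 13 mm farther back than shut.
Start: joints at [1.154, 0.32, 1.565, -0, 1.257, -0.02], TCP at [222.223, 530.338, 231.338] pointing down, gripper open.
Joint ranges: [-3.11, 3.11], [-0.84, 2.01], [0.21, 2.61], [-1.34, 4.49], [0.05, 2.63], [-2.56, 2.56]. Speed limits (rad/s): [2.57, 2.57, 3.14, 3.14, 3.14, 3.14].

## Interface

Orientations are given as a 3x3 rotation matrix whose columns are the frame's x, y, z axes.
In Python, from rig import env gives the robot as it stands.
- The arm moves only by the tool send_rows, never from a script. Its argument "increments" is one flat list of numbers, 7 for each row, row after row: the shift along the tool's x, y, z in m, then the turn, a rotation vector about the tool's x, y, z in rad, then the finger opening in m, from 0 to 0.0854. A call has 1 to 12 rows; each row shifts and turns the commanded pose from where the row before left it, along the tool's axes as they then stand; what a row does not reach is not made up. A row lasts 1/12 s, in which the tool goes at most 41.7 mm and 7.16 degrees, less where a joint would pass 70% of its speed; a pose out of reach is approached as far as the arm can. A call is refused whole if a number of a shift passes 0.0417 or a number of a turn 0.125, either way. A call with a gripper value outside its range is refused whole. The fingers move at their own pace and stop on an object; the grip force is fixed at half the most. Time passes only in rows, so rows that do not move let the fingers close. It gives the time, the measured TCP pose, the force and the opening at its end, in the units of the state.
- env.get_state(): the state, without advancing time (a new reading comes with each control period).
- env.capture(name): name is "side" or "top" or "wrist"; returns (picture, depth): 400x640x3 uint8, blue, green, red; 400x640 float32, mm along the optical axis (not along the pixel's ray), 0 where there is no reading.
- env.get_calibration(name): a dict with "fx", "fy", "cx", "cy" (pixels), "rvec" (rotation vector, rad) and "tvec" (3), from world to camera coordinates, as OpenCV has them; the wrist camera has in their place "T_tool_cam" (4x4, takes a point from camera to tool coordinates, whose origin is the TCP and whose axes are the tool frame's). Camera axes: x right, y down, z forward; pixel columns grow to the right and rows downward; lengths in mm; the calibration is good to about 2 mm. A picture is of the moment at which its call begins: read the wrist's pose just before it. get_calibration takes no time and is no camera call.
- env.sign_off(): hands the job in, once; it reports no verdict.
The state is a dict: "t": time; "joints": joint angles; "joint_velocities": joint speeds; "tau": joint torques, N m; "tool_pos": TCP position; "eef_rot": TCP orientation; "force": force on the tool from outside, world axes, zero at the start; "ft_torque": the same for the moment, N m; "grip_width": finger opening in mm.
Only numpy, scipy, OpenCV 4.12 (cv2) and the standard library are available. Lean on these libraries where they do the work, as an engineer would, in place of code of your own. Each camera call takes 0.05 s, during which the arm holds its last target.

## Task

Stand the sleeve of coffee cups that lies on the counter upright, mouth down, wholly on the red round mat on the tray; the sugar bowl is in the way there, so slide it, without lifting, along the tray onto its square card. To turn the sleeve, lay it in the empty sloping bay of the black cup rack, open end down against the foot stop, let go of it, and take hold of it again at the new angle. Set the cups down rather than dropping them, let go, and leave everything else where it stands.

Things in the scene. Friction and masses are not known exactly. Their poses are not given: they have to be found in the camera images.
- sleeve_mid (a point): Centre of the loose sleeve of nested dark-grey paper cups with white rims: a stiff bundle of 13 cups held together, 50 to 85 g, 162 mm long. At the start it lies on its side on the counter, its axis 27 mm above it. Its x axis runs along the sleeve from the open mouth end to the narrow closed end. Its turn about its own axis does not matter.
- sleeve_mouth (a point): Centre of the sleeve's open mouth end (flat, 54 mm across), 81 mm from sleeve_mid against the x axis. From the mouth end the sleeve is a cylinder of 54 mm diameter for 108 mm (white rims 9 mm apart); the last 54 mm taper to a closed end of 40 mm diameter.
- sleeve: The same loose sleeve; origin at its centre, axes as sleeve_mid.
- rack: Fixed black cup rack, base plate 335 mm wide (y), 140 mm deep, 12 mm thick; origin under it near its front edge, x away from the robot. On it stand three equal sloping bays side by side, 104 mm apart centre to centre; two hold cups and any one of the three may be the empty one.
- bay_bed: The bed of the EMPTY bay: a straight V trough 135 mm long, sloping at 45 degrees with its low end towards the robot. Origin on the bottom line of the V at the face of the foot stop; x runs up the slope along the bay, z is square to the slope, out of the trough, y across. The V faces rise 25 degrees to each side.
- bay_foot (a point): Middle of the top edge of the empty bay's foot stop, a plate square to the bed, 80 mm wide, reaching 30 mm above the bottom line of the V. A sleeve let go in the bay slides down by itself to this stop.
- bay_fins (a point): Upper end of the empty bay's low side fins, midway between them: the two fins are 72 mm apart, reach 30 mm above the bottom line of the V and run only along the first 61 mm from the foot; beyond that the cups stand free at both sides.
- bay_seat (a point): Where the middle of the sleeve lies when it is home in the empty bay: 81 mm up the slope from the foot stop and 30 mm above the bottom line of the V; axes as bay_bed.
- mat_top (a point): Centre of the top face of the red round mat, 90 mm in diameter, 3 mm thick, fixed in the middle of a low steel tray (370 x 150 mm, floor 6 mm above the counter, rim 14 mm high, fixed). x points across the tray away from the robot, y along the tray, z up. The sugar bowl stands on it at the start; tall_cups stand at one end of the tray, the card lies at the other.
- card_mid (a point): Centre of the flat cream square card, 120 x 120 mm, lying on the tray floor 115 mm along the tray from the mat's centre, on one side or the other (which one varies). It is paper thin and fixed: nothing catches on it. Axes as mat_top. The sugar bowl belongs here, its foot wholly on the card.
- sugar_bowl: Squat blue ceramic sugar bowl with a white lid (one piece here), too wide to grip: 92 mm across its belly (from 24 to 36 mm up), foot 72 mm across, lid 80 mm across, 62 mm high, with a small round knob on the lid up to 71 mm, 0.36 to 0.58 kg, standing loose on the red mat; origin at the centre of its underside. It slides well when pushed at the belly.
- stock_b_mid (a point): Centre of a loose stack of tan cups with white rims, 54 mm diameter, 144 mm long, lying in one of the filled bays; x runs up the slope, its upper end about 205 mm above the counter. Leave alone.
- stock_c_mid (a point): Centre of a loose stack of white cups, 54 mm diameter, 144 mm long, lying in the other filled bay; x runs up the slope, its upper end about 205 mm above the counter. Leave alone.
- tall_cups: Stack of larger green-grey cups standing mouth down on the tray, 64 mm diameter, 87 mm high, loose at one end of the tray, 115 mm from the mat; origin at the centre of its underside. Leave alone.
- mug: Terracotta cup, 68 mm diameter, 78 mm high, standing loose beside the sleeve's mouth half; origin at the centre of its underside. Leave alone.
- dish: Small white dish, 72 mm diameter, 42 mm high, standing loose in front of the rack; origin at the centre of its underside. Leave alone.
- honey_jar: Amber jar with yellow cap, 72 mm diameter, 85 mm high, loose at the left end of the counter; origin at the centre of its underside. Leave alone.
- syrup: Green glass bottle, 62 mm diameter, 200 mm high, loose at the right end of the counter; origin at the centre of its underside. Leave alone.
Things that resemble listed ones, but are neither listed nor needed, are in the scene too. What is shaped like the sugar_bowl but turquoise is not meant. What is shaped like the sleeve but orange is not meant.

How it is judged:
By the outcome, as a careful person would: the job done as asked, in the order asked, and still so for the second after the job is handed in, with the robot touching nothing.
It also fails if it takes over 69 s, if anything falls off the work surface, if the arm or the gripper's body presses on something with over 40 N, if the wrist force passes 120 N, or if a joint passes its speed limit or range.

## Working session

There is one attempt and no reset: what is moved stays moved. The work goes in short steps, Python scripts to look and compute and a tool call to move; the robot and the scene stay as the last step left them, time stands still between calls to the robot, and variables do not carry over. Pictures are saved under pics/ and viewed, and the job is handed in when it is done.

Besides the shell and the picture viewer there is one more tool, called after "Request:" as name(argument=value, ...) on one line, values as JSON. send_rows: Moves the arm, as the interface text tells. Its arguments: {"type":"object","properties":{"increments":{"type":"array"}},"required":["increments"]}

```bash
ls -la; mkdir -p pics
python3 - <<'E'
from rig import env
import cv2,numpy as np
s=env.get_state();print({k:np.round(v,3).tolist() for k,v in s.items()})
for n in("side","top"):
    im,d=env.capture(n);cv2.imwrite(f"pics/{n}0.png",im);np.save(f"pics/{n}0.npy",d);print(n,env.get_calibration(n))
print(env.get_calibration("wrist"))
E
```

```text
total 12
drwxr-xr-x  3 agent agent 4096 Dec  6 07:11 .
drwxr-xr-x 23 root  root  4096 Dec  6 07:11 ..
drwxr-xr-x  2 agent agent 4096 Dec  6 07:11 pics
{'t': 0.0, 'joints': [1.154, 0.32, 1.566, -0.0, 1.257, -0.02], 'joint_velocities': [-0.001, 0.001, -0.001, -0.001, 0.001, -0.001], 'tau': [0.0, -41.552, -23.416, -0.0, 0.008, -0.0], 'tool_pos': [222.019, 529.872, 230.456], 'eef_rot': [[0.386, 0.922, -0.001], [0.922, -0.386, -0.002], [-0.002, -0.0, -1.0]], 'force': [0.565, 0.739, -0.652], 'ft_torque': [0.016, 0.018, 0.028], 'grip_width': 85.395}
side {'fx': 432.5467079433433, 'fy': 432.5467079433433, 'cx': 316.01683087365734, 'cy': 197.55055496993575, 'rvec': array([ 2.42487325, -0.319766  ,  0.13758945]), 'tvec': array([-451.51409682,  143.1639478 , 1418.89668201])}
top {'fx': 520.3923026896692, 'fy': 520.3923026896692, 'cx': 317.245480923972, 'cy': 193.41965822842107, 'rvec': array([ 2.21708141, -2.15160467,  0.1156757 ]), 'tvec': array([ -58.79312283,  455.82716856, 1767.10264952])}
{'fx': 319.06312181485424, 'fy': 319.06312181485424, 'cx': 321.2953644314217, 'cy': 194.39829053543238, 'T_tool_cam': array([[ 9.99999443e-01,  2.91130043e-04, -1.01461450e-03,
         4.34048402e-01],
       [ 5.83439830e-06,  9.59673823e-01,  2.81115908e-01,
        -7.22675945e+01],
       [ 1.05554026e-03, -2.81115757e-01,  9.59673286e-01,
        -1.42711074e+02],
       [ 0.00000000e+00,  0.00000000e+00,  0.00000000e+00,
         1.00000000e+00]])}
```

View pics/top0.png

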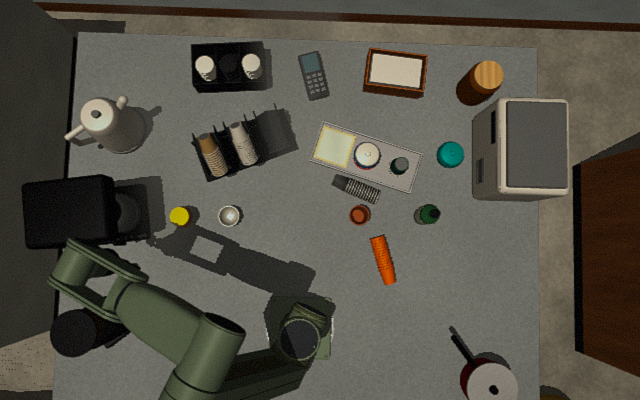

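View pics/side0.png

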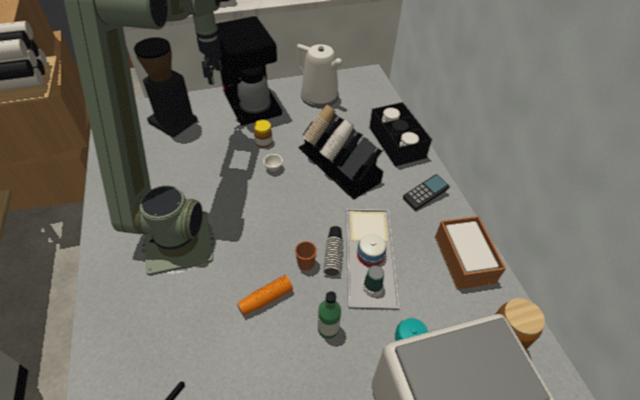

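The top view shows the rack at about (245,148), with its right-hand bay (268,130) empty. The tray is at (367,157), with the card at (335,147), the white-lidded bowl at (367,155) and the tall cups at (400,165). The grey sleeve is at (357,188), the mug at (360,214) and the dish at (229,215).

There are lookalikes of two objects:
- **Sleeve:** grey (357,188) or orange (383,260). The task wants dark grey, so (357,188).
- **Bowl:** on the tray at (367,155) or turquoise at (450,154). The one on the mat is the one meant.

I'll confirm both in an enlarged crop.

```bash
cat > h.py <<'E'
import numpy as np,cv2
def K(c): return np.array([[c['fx'],0,c['cx']],[0,c['fy'],c['cy']],[0,0,1]])
def cloud(c,d):
    R=cv2.Rodrigues(np.array(c['rvec']))[0];t=np.array(c['tvec'])
    v,u=np.mgrid[0:d.shape[0],0:d.shape[1]]
    P=np.stack([(u-c['cx'])/c['fx']*d,(v-c['cy'])/c['fy']*d,d],-1)
    W=(P-t)@R
    W[d<=0]=np.nan
    return W
def wcloud(c,d,s):
    v,u=np.mgrid[0:d.shape[0],0:d.shape[1]]
    P=np.stack([(u-c['cx'])/c['fx']*d,(v-c['cy'])/c['fy']*d,d],-1)
    T=np.array(c['T_tool_cam']);P=P@T[:3,:3].T+T[:3,3]
    W=P@np.array(s['eef_rot']).T+np.array(s['tool_pos']);W[d<=0]=np.nan
    return W
def proj(c,p):
    q,_=cv2.projectPoints(np.array(p,float).reshape(-1,3),np.array(c['rvec']),np.array(c['tvec']),K(c),None);return q.reshape(-1,2)
E
python3 - <<'E'
import cv2,numpy as np
im=cv2.imread('pics/top0.png');cv2.imwrite('pics/topc.png',cv2.resize(im[90:250,180:440],None,fx=3,fy=3,interpolation=cv2.INTER_CUBIC))
im=cv2.imread('pics/side0.png');cv2.imwrite('pics/sidec.png',cv2.resize(im[90:320,250:430],None,fx=2.6,fy=2.6,interpolation=cv2.INTER_CUBIC))
from rig import env;from h import *
for n in('top','side'):
    W=cloud(env.get_calibration(n),np.load(f'pics/{n}0.npy'));np.save(f'pics/{n}W.npy',W)
    if n=='top':
        for nm,(u,v) in dict(bowl=(367,154),mug=(360,214),tall=(400,165),dish=(229,215),syr=(428,213),slv=(361,190),card=(333,148),jar=(180,215),bay=(268,130),counter=(300,200),counter2=(450,280),tray=(412,185)).items(): print(nm,np.round(W[v,u]))
E
```

```text
bowl [ 591. -208.   71.]
mug [ 392. -196.   -1.]
tall [ 554. -315.   96.]
dish [375. 256.   4.]
syr [ 394. -399.  144.]
slv [ 471. -193.   45.]
card [621. -96.  -2.]
jar [367. 404.  86.]
bay [652. 124. 118.]
counter [434.  14.  -0.]
counter2 [ 174. -511.   -2.]
tray [ 497. -371.   20.]
```

View pics/topc.png

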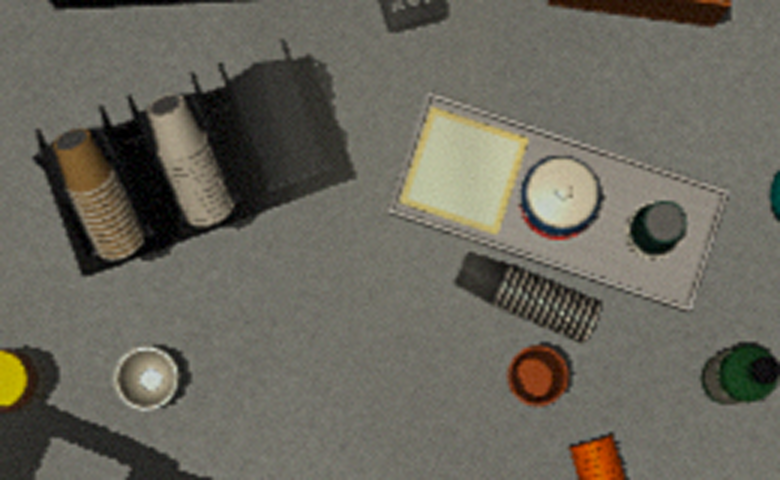

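View pics/sidec.png

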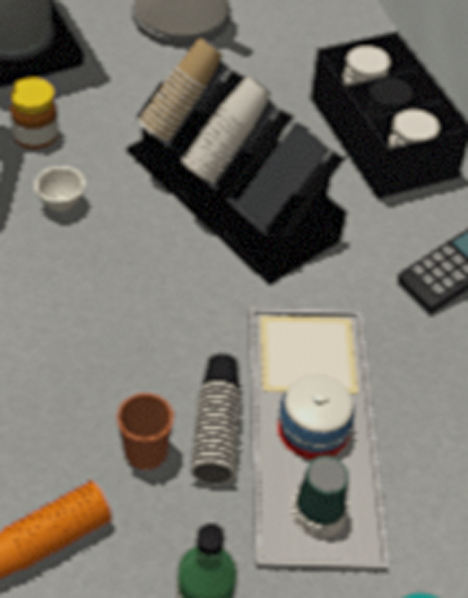

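```bash
cat >> h.py <<'E'
from scipy.spatial.transform import Rotation as Ro
def row(p0,R0,p1,R1,n):
    """single row (v,w) which repeated n times takes pose0 to pose1; mm/rad"""
    R0=np.array(R0);R1=np.array(R1)
    w=Ro.from_matrix(R0.T@R1).as_rotvec()/n
    A=sum(Ro.from_rotvec(k*w).as_matrix() for k in range(n))
    v=np.linalg.solve(A,R0.T@(np.array(p1)-np.array(p0)))
    return v,w
def path(p0,R0,v,w,n):
    p=np.array(p0,float);R=np.array(R0);o=[]
    for k in range(n):
        p=p+R@v;R=R@Ro.from_rotvec(w).as_matrix();o.append(p.copy())
    return np.array(o),R
def ortho(R): U,_,V=np.linalg.svd(np.array(R));return U@V
def plan(p0,R0,p1,R1,n,show=True):
    v,w=row(p0,R0,p1,R1,n);o,R=path(p0,R0,v,w,n)
    print(n,'rows m:',np.round(v/1000,5).tolist(),np.round(w,5).tolist(),'|v|',round(np.linalg.norm(v),1),'deg',round(np.degrees(np.linalg.norm(w)),2))
    if show: print(np.round(o[::max(1,n//4)]).tolist())
    return o[-1],R
def down(yaw): # tool down, tool x at yaw
    c,s=np.cos(yaw),np.sin(yaw);return np.array([[c,s,0],[s,-c,0],[0,0,-1.]])
E
python3 - <<'E'
from h import *
from rig import env
s=env.get_state();p=np.array(s['tool_pos']);R=ortho(s['eef_rot'])
p1=p+[60,-120,170]
plan(p,R,p1,R,6)
plan(p1,R,[500,-190,400],down(np.radians(-22)),18)
W=np.load('pics/topW.npy')
# sleeve/tray rough
im=cv2.imread('pics/top0.png')
m=(W[...,2]>18)&(W[...,2]<70)&(abs(W[...,0]-490)<80)&(abs(W[...,1]+180)<130)
for r in (range(165,205,4)): print(r,np.round(W[r,328:388:6,2]).tolist())
E
```

```text
6 rows m: [-0.01463, 0.01695, -0.02831] [0.0, 0.0, 0.0] |v| 36.1 deg 0.0
[[232.0, 510.0, 259.0], [242.0, 490.0, 287.0], [252.0, 470.0, 316.0], [262.0, 450.0, 344.0], [272.0, 430.0, 372.0], [282.0, 410.0, 401.0]]
18 rows m: [-0.00353, 0.03915, 4e-05] [6e-05, 7e-05, 0.08656] |v| 39.3 deg 4.96
[[317.0, 392.0, 401.0], [436.0, 290.0, 400.0], [514.0, 155.0, 400.0], [541.0, 1.0, 400.0], [515.0, -154.0, 400.0]]
165 [16.0, 3.0, 3.0, -0.0, 2.0, 44.0, 62.0, 61.0, 6.0, 16.0]
169 [7.0, -2.0, 10.0, 6.0, 5.0, 4.0, 10.0, 2.0, 3.0, 16.0]
173 [8.0, 5.0, 0.0, -1.0, 12.0, 4.0, 8.0, 12.0, 5.0, 5.0]
177 [3.0, 37.0, 48.0, 22.0, -3.0, -7.0, 14.0, 6.0, 5.0, 10.0]
181 [4.0, 46.0, 53.0, 48.0, 40.0, 36.0, 4.0, 0.0, 7.0, 2.0]
185 [2.0, 33.0, 35.0, 42.0, 48.0, 43.0, 52.0, 4.0, -4.0, -5.0]
189 [-4.0, -9.0, 30.0, 52.0, 56.0, 44.0, 53.0, 51.0, 24.0, -6.0]
193 [-1.0, 2.0, 3.0, 7.0, 39.0, 46.0, 51.0, 45.0, 55.0, 4.0]
197 [-2.0, -7.0, 1.0, 1.0, -9.0, 23.0, 42.0, 60.0, 48.0, -2.0]
201 [7.0, -4.0, 3.0, 3.0, -4.0, -3.0, -2.0, 33.0, 40.0, -3.0]
```

Request:
send_rows(increments=[-0.0146, 0.017, -0.0283, 0, 0, 0, 0.085, -0.0146, 0.017, -0.0283, 0, 0, 0, 0.085, -0.0146, 0.017, -0.0283, 0, 0, 0, 0.085, -0.0146, 0.017, -0.0283, 0, 0, 0, 0.085, -0.0146, 0.017, -0.0283, 0, 0, 0, 0.085, -0.0146, 0.017, -0.0283, 0, 0, 0, 0.085])

```text
t: 0.6
tool_pos: [282.5, 408.8, 402.1]
eef_rot: [[0.386, 0.922, -0.0], [0.922, -0.386, -0.001], [-0.001, -0.0, -1.0]]
force: [1.2, -0.3, 0.1]
grip_width: 84.9
```

Request:
send_rows(increments=[-0.0035, 0.0391, 0, 0, 0, 0.0866, 0.085, -0.0035, 0.0391, 0, 0, 0, 0.0866, 0.085, -0.0035, 0.0391, 0, 0, 0, 0.0866, 0.085, -0.0035, 0.0391, 0, 0, 0, 0.0866, 0.085, -0.0035, 0.0391, 0, 0, 0, 0.0866, 0.085, -0.0035, 0.0391, 0, 0, 0, 0.0866, 0.085, -0.0035, 0.0391, 0, 0, 0, 0.0866, 0.085, -0.0035, 0.0391, 0, 0, 0, 0.0866, 0.085, -0.0035, 0.0391, 0, 0, 0, 0.0866, 0.085])

```text
t: 1.35
tool_pos: [515.3, 153.6, 400.3]
eef_rot: [[0.925, 0.381, -0.001], [0.381, -0.925, -0.0], [-0.001, -0.0, -1.0]]
force: [0.2, 0.0, -0.6]
grip_width: 85.0
```

Request:
send_rows(increments=[-0.0035, 0.0391, 0, 0, 0, 0.0866, 0.085, -0.0035, 0.0391, 0, 0, 0, 0.0866, 0.085, -0.0035, 0.0391, 0, 0, 0, 0.0866, 0.085, -0.0035, 0.0391, 0, 0, 0, 0.0866, 0.085, -0.0035, 0.0391, 0, 0, 0, 0.0866, 0.085, -0.0035, 0.0391, 0, 0, 0, 0.0866, 0.085, -0.0035, 0.0391, 0, 0, 0, 0.0866, 0.085, -0.0035, 0.0391, 0, 0, 0, 0.0866, 0.085, -0.0035, 0.0391, 0, 0, 0, 0.0866, 0.085])

```text
t: 2.1
tool_pos: [499.7, -190.8, 400.2]
eef_rot: [[0.925, -0.379, -0.001], [-0.379, -0.925, 0.001], [-0.001, -0.0, -1.0]]
force: [0.3, -0.9, 0.3]
grip_width: 84.9
```

Run:
```python
from h import *
from rig import env
import json
s=env.get_state();print({k:np.round(v,4).tolist() for k,v in s.items() if k in('t','joints','tool_pos','eef_rot','force')})
im,d=env.capture('wrist');cv2.imwrite('pics/w1.png',im);np.savez('pics/w1.npz',im=im,d=d,p=s['tool_pos'],R=s['eef_rot'])
```

```text
{'t': 2.1, 'joints': [-0.3864, 0.1997, 1.3151, 0.0001, 1.628, 0.0027], 'tool_pos': [499.6799, -190.8461, 400.2203], 'eef_rot': [[0.9253, -0.3793, -0.0011], [-0.3793, -0.9253, 0.0005], [-0.0012, -0.0001, -1.0]], 'force': [0.2501, -0.859, 0.3333]}
```

View pics/w1.png

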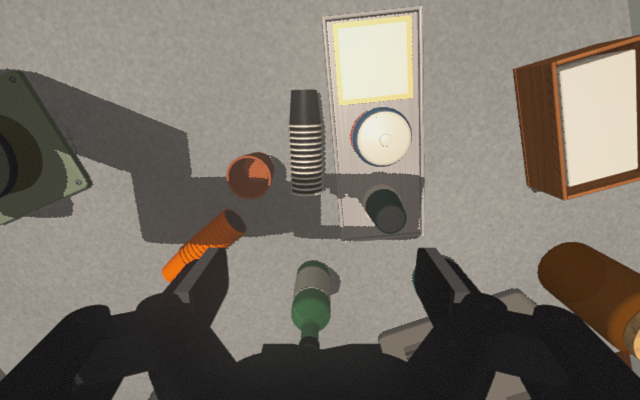

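The wrist view shows the sleeve from its narrow end (305,92) to its mouth (308,192), the tray at (325–423, 8–240), the card at (374,60), the bowl knob at (384,140) and the tall cups at (385,210).

```bash
cat >> h.py <<'E'
def ray(c,s_p,s_R,uv,z):
    T=np.array(c['T_tool_cam']);R=np.array(s_R)@T[:3,:3];o=np.array(s_R)@T[:3,3]+np.array(s_p)
    uv=np.atleast_2d(np.array(uv,float));d=np.c_[(uv[:,0]-c['cx'])/c['fx'],(uv[:,1]-c['cy'])/c['fy'],np.ones(len(uv))]@R.T
    return o+d*((z-o[2])/d[:,2])[:,None]
E
python3 - <<'E'
from h import *
from rig import env
c=env.get_calibration('wrist');D=np.load('pics/w1.npz');im,d=D['im'],D['d'];p,R=D['p'],D['R']
W=wcloud(c,d,dict(tool_pos=p,eef_rot=R));np.save('pics/w1W.npy',W)
for u,v in [(280,60),(240,90),(330,225),(383,140),(384,210),(374,60),(306,150),(305,100)]: print((u,v),np.round(np.nanmedian(W[v-2:v+3,u-2:u+3],(0,1)),1))
cv2.imwrite('pics/w1c.png',cv2.resize(im[0:250,220:440],None,fx=2.7,fy=2.4,interpolation=cv2.INTER_CUBIC))
hsv=cv2.cvtColor(im,cv2.COLOR_BGR2HSV)
# card: 
m=((im.min(2)>150)&(W[...,2]<30)).astype(np.uint8);m[110:]=0;m[:,:330]=0;m[:,416:]=0
n,l,st,ce=cv2.connectedComponentsWithStats(m);i=1+st[1:,4].argmax();mm=(l==i).astype(np.uint8)
r=cv2.minAreaRect(cv2.findContours(mm,0,1)[0][0]);b=cv2.boxPoints(r);print('cardpx',np.round(b,1).tolist())
B=ray(c,p,R,b,6.);print(np.round(B,1).tolist(),np.round(B.mean(0),1),[round(np.linalg.norm(B[i]-B[i-1]),1) for i in range(4)])
# sleeve mask by height
m=(W[...,2]>15)&(W[...,2]<75);m[:,:280]=0;m[:,328:]=0;m[:80]=0;m[205:]=0
P=W[m];print(len(P));q=P[P[:,2]>30][:,:2];mu=q.mean(0);_,_,V=np.linalg.svd(q-mu);print(mu,V[0],np.percentile((q-mu)@V[0],[0.5,50,99.5]),np.percentile((q-mu)@V[1],[1,99]))
# bowl: lid top z 68-75
m=(W[...,2]>55)&(W[...,2]<90);m[:,:345]=0;m[:,415:]=0;m[:100]=0;m[170:]=0
k=m.astype(np.uint8);cn=max(cv2.findContours(k,0,1)[0],key=cv2.contourArea);e=cv2.minEnclosingCircle(cn);print('bowl',e,ray(c,p,R,e[0],69.),W[m].mean(0))
m=(W[...,2]>85);m[:,:355]=0;m[:,412:]=0;m[:170]=0;m[240:]=0
print('tall',W[m].mean(0),m.sum())
m=(W[...,2]>55);m[:,:222]=0;m[:,280:]=0;m[:140]=0;m[200:]=0
print('mug',W[m].mean(0),m.sum())
E
```

```text
(280, 60) [ 4.884e+02 -4.230e+01  1.000e-01]
(240, 90) [410.  -58.8   0. ]
(330, 225) [ 4.576e+02 -3.316e+02  4.000e-01]
(383, 140) [ 587.3 -208.1   79.1]
(384, 210) [ 552.8 -304.1   93.8]
(374, 60) [624.6 -98.9   7.1]
(306, 150) [ 476.3 -182.3   52.7]
(305, 100) [ 503.5 -113.9   48.1]
cardpx [[330.0, 12.0], [415.0, 12.0], [415.0, 109.0], [330.0, 109.0]]
[[586.1, -10.8, 6.0], [704.1, -59.2, 6.0], [661.5, -193.8, 6.0], [533.7, -141.4, 6.0]] [ 621.3 -101.3    6. ] [np.float64(140.7), np.float64(127.6), np.float64(141.2), np.float64(138.2)]
3246
[ 478.35050594 -174.02667261] [-0.36233259 -0.93204887] [-79.5822403   -1.08160994  80.70182294] [-25.35533057  23.9393807 ]
bowl ((382.6973571777344, 137.13157653808594), 28.88697052001953) [[ 589.66189536 -205.87107682   69.        ]] [ 589.7997573  -206.5653959    68.59719525]
tall [ 557.05844027 -318.79659867   93.24568907] 830
mug [ 378.35263643 -186.33331679   71.80188054] 718
```

View pics/w1c.png

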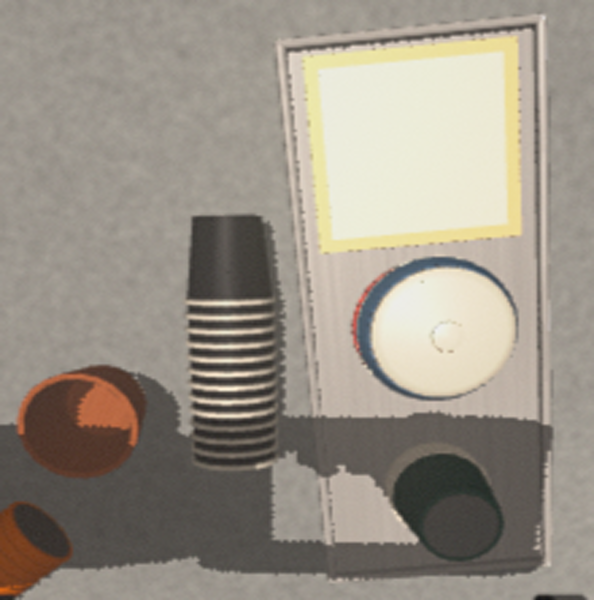

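Run:
```python
from h import *
from rig import env
c=env.get_calibration('wrist');D=np.load('pics/w1.npz');im,d=D['im'],D['d'];p,R=D['p'],D['R'];W=np.load('pics/w1W.npy')
b=[(332.2,23.8),(412.2,15.4),(413.3,98.3),(338.5,105)]
B=ray(c,p,R,b,6.);ctr=B.mean(0);print(np.round(B,1).tolist(),ctr,[round(np.linalg.norm(B[i]-B[i-1]),1) for i in range(4)])
tx=(B[1]+B[2]-B[0]-B[3])/2;ty=(B[0]+B[1]-B[2]-B[3])/2;print('headings',np.degrees(np.arctan2(tx[1],tx[0])),np.degrees(np.arctan2(-ty[0],ty[1])))
# rim points
m=(W[...,2]>11)&(W[...,2]<25);m[:,:318]=0;m[:,430:]=0;m[245:]=0
q=W[m][:,:2];r=cv2.minAreaRect(q.astype(np.float32));print('rim rect',r,len(q)); print(np.percentile(W[m][:,2],[10,50,90]))
r2=cv2.boxPoints(r);print(r2)
# red mat pts
hsv=cv2.cvtColor(im,cv2.COLOR_BGR2HSV);m=((hsv[...,0]<8)|(hsv[...,0]>172))&(hsv[...,1]>120)&(hsv[...,2]>70);m[:,:345]=0;m[:,:][:, 420:]=0;m[:95]=0;m[180:]=0
v,u=np.nonzero(m);print('red',len(u));Q=ray(c,p,R,np.c_[u,v],9.)[:,:2]
for a in (-17,-18,-19,-20):
    t=np.radians(a);y=np.array([-np.sin(t),np.cos(t)]);mm=ctr[:2]-115*y;rr=np.linalg.norm(Q-mm,axis=1);print(a,mm,np.percentile(rr,[0,50,90,100]), 'tall at',ctr[:2]-230*y)
```

```text
[[583.2, -26.9, 6.0], [698.8, -62.0, 6.0], [664.0, -176.9, 6.0], [548.8, -140.8, 6.0]] [ 623.71013426 -101.646129      6.        ] [np.float64(119.1), np.float64(120.8), np.float64(120.0), np.float64(120.8)]
headings -17.12981379631006 -16.83576360808839
rim rect ((579.1721801757812, -207.71710205078125), (370.35894775390625, 173.0211944580078), 73.37976837158203) 2496
[12.26766846 13.78885727 15.2361753 ]
[[ 443.30957  -360.41574 ]
 [ 609.1022   -409.90442 ]
 [ 715.0348    -55.018463]
 [ 549.2422     -5.529785]]
red 23
-17 [ 590.08738822 -211.62117594] [43.58001497 44.24406066 44.90571276 45.21823009] tall at [ 556.46464217 -321.59622287]
-18 [ 588.17317991 -211.01762837] [41.71607629 42.28089954 43.29236867 43.3227808 ] tall at [ 552.63622555 -320.38912775]
-19 [ 586.2697965  -210.38076519] [39.75463306 40.31455875 41.46732172 41.83883548] tall at [ 548.82945873 -319.11540139]
-20 [ 584.37781778 -209.71078039] [37.74826873 38.43865365 39.66343381 40.37549368] tall at [ 545.04550129 -317.77543178]
```

Run:
```python
from h import *
from rig import env
s=env.get_state();p=np.array(s['tool_pos']);R=ortho(s['eef_rot']);Rd=down(np.radians(-17))
plan(p,R,[570,-269,150],Rd,9);
```

```text
9 rows m: [0.01044, 0.00457, 0.02783] [0.00078, 0.00021, -0.01133] |v| 30.1 deg 0.65
[[504.0, -206.0, 373.0], [520.0, -222.0, 317.0], [536.0, -238.0, 261.0], [553.0, -254.0, 206.0], [570.0, -269.0, 150.0]]
```

Request:
send_rows(increments=[0.0104, 0.0046, 0.0278, 0, 0, -0.0113, 0.04, 0.0104, 0.0046, 0.0278, 0, 0, -0.0113, 0.04, 0.0104, 0.0046, 0.0278, 0, 0, -0.0113, 0.04, 0.0104, 0.0046, 0.0278, 0, 0, -0.0113, 0.04, 0.0104, 0.0046, 0.0278, 0, 0, -0.0113, 0.04, 0.0104, 0.0046, 0.0278, 0, 0, -0.0113, 0.04, 0.0104, 0.0046, 0.0278, 0, 0, -0.0113, 0.04, 0.0104, 0.0046, 0.0278, 0, 0, -0.0113, 0.04, 0.0104, 0.0046, 0.0278, 0, 0, -0.0113, 0.04, 0, 0, 0, 0, 0, 0, 0.04])

```text
t: 2.98
tool_pos: [572.5, -258.5, 144.2]
eef_rot: [[0.96, -0.279, -0.01], [-0.279, -0.96, 0.005], [-0.011, -0.002, -1.0]]
force: [-0.5, 0.2, 0.2]
grip_width: 40.3
```

Run:
```python
from h import *
from rig import env
s=env.get_state();print({k:np.round(v,4).tolist() for k,v in s.items() if k in('t','joints','tool_pos','eef_rot','force','grip_width')})
im,d=env.capture('wrist');cv2.imwrite('pics/w2.png',im);np.savez('pics/w2.npz',im=im,d=d,p=s['tool_pos'],R=s['eef_rot'])
c=env.get_calibration('wrist');W=wcloud(c,d,s)
m=(W[...,2]>62)&(W[...,2]<85)&(abs(W[...,0]-589)<60)&(abs(W[...,1]+207)<60)
print(W[m].mean(0),W[m].min(0),W[m].max(0))
p=np.array(s['tool_pos']);R=ortho(s['eef_rot']);
plan(p,R,[570,-269,28],R,5)
```

```text
{'t': 2.9833, 'joints': [-0.4423, 0.4698, 1.555, -0.0001, 1.128, -0.1592], 'tool_pos': [572.5414, -258.4606, 144.1758], 'eef_rot': [[0.9602, -0.2793, -0.0101], [-0.2792, -0.9602, 0.0047], [-0.011, -0.0017, -0.9999]], 'force': [-0.5226, 0.2122, 0.1529], 'grip_width': 40.3084}
[ 591.92715123 -207.42789998   69.65156192] [ 551.64304398 -249.08687808   62.33218963] [ 631.06854749 -169.52991778   81.1255108 ]
5 rows m: [0.00036, 0.0022, 0.02323] [0.0, 0.0, 0.0] |v| 23.3 deg 0.0
[[572.0, -261.0, 121.0], [572.0, -263.0, 98.0], [571.0, -265.0, 74.0], [571.0, -267.0, 51.0], [570.0, -269.0, 28.0]]
```

View pics/w2.png

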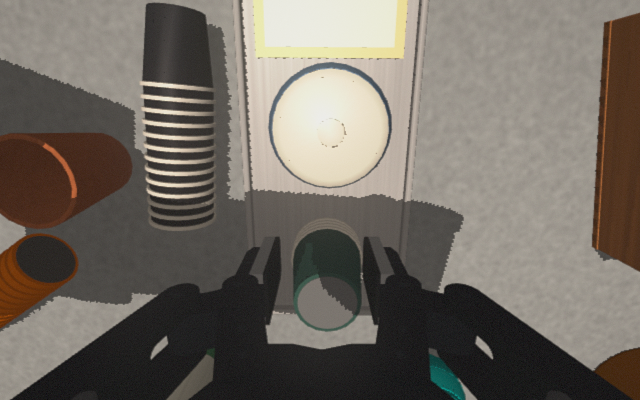

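Request:
send_rows(increments=[0.0007, 0.0024, 0.0232, 0, 0, 0, 0.04, 0.0007, 0.0024, 0.0232, 0, 0, 0, 0.04, 0.0007, 0.0024, 0.0232, 0, 0, 0, 0.04, 0.0007, 0.0024, 0.0182, 0, 0, 0, 0.04, 0.0007, 0.0024, 0.01, 0, 0, 0, 0.04, 0, 0, 0, 0, 0, 0, 0.04])

```text
t: 3.53
tool_pos: [573.9, -271.3, 52.5]
eef_rot: [[0.96, -0.279, -0.002], [-0.279, -0.96, 0.001], [-0.002, -0.0, -1.0]]
force: [-0.6, -0.1, 0.7]
grip_width: 39.7
```

Run:
```python
from h import *
from rig import env
s=env.get_state();print({k:np.round(v,4).tolist() for k,v in s.items() if k in('t','joints','tool_pos','eef_rot','force','grip_width')})
```

```text
{'t': 3.5333, 'joints': [-0.4597, 0.564, 1.6481, 0.0001, 0.9316, -0.1766], 'tool_pos': [573.9228, -271.3193, 52.4667], 'eef_rot': [[0.9602, -0.2794, -0.002], [-0.2794, -0.9602, 0.001], [-0.0022, -0.0004, -1.0]], 'force': [-0.5644, -0.1354, 0.6638], 'grip_width': 39.6698}
```

Request:
send_rows(increments=[-0.001, 0, 0.0082, 0, 0, 0, 0.04, -0.001, 0, 0.0082, 0, 0, 0, 0.04, 0, 0, 0.0079, 0, 0, 0, 0.04, 0, 0, 0, 0, 0, 0, 0.04, 0, -0.005, 0, 0, 0, 0, 0.04, 0, -0.005, 0, 0, 0, 0, 0.04, 0, -0.003, 0, 0, 0, 0, 0.04, 0, -0.003, 0, 0, 0, 0, 0.04, 0, -0.005, 0, 0, 0, 0, 0.04, 0, -0.007, 0, 0, 0, 0, 0.04])

```text
t: 4.37
tool_pos: [580.7, -244.6, 29.2]
eef_rot: [[0.96, -0.279, 0.0], [-0.279, -0.96, -0.001], [0.001, 0.001, -1.0]]
force: [-1.0, -3.8, 1.3]
grip_width: 40.2
```

Request:
send_rows(increments=[0, -0.009, 0, 0, 0, 0, 0.04, 0, -0.009, 0, 0, 0, 0, 0.04, 0, -0.009, 0, 0, 0, 0, 0.04, 0, -0.009, 0, 0, 0, 0, 0.04, 0, -0.009, 0, 0, 0, 0, 0.04, 0, -0.009, 0, 0, 0, 0, 0.04])

```text
t: 4.87
tool_pos: [595.5, -190.7, 28.4]
eef_rot: [[0.96, -0.279, -0.001], [-0.279, -0.96, 0.001], [-0.001, -0.001, -1.0]]
force: [-0.4, -1.6, -1.4]
grip_width: 39.8
```

Run:
```python
from h import *
from rig import env
s=env.get_state();print({k:np.round(v,4).tolist() for k,v in s.items() if k in('t','joints','tool_pos','eef_rot','force','grip_width')})
im,d=env.capture('wrist');cv2.imwrite('pics/w3.png',im)
c=env.get_calibration('wrist');W=wcloud(c,d,s)
m=(W[...,2]>50)&(W[...,2]<85)&(abs(W[...,0]-605)<80)&(abs(W[...,1]+150)<80)
print(W[m].mean(0),W[m].min(0),W[m].max(0))
```

```text
{'t': 4.8667, 'joints': [-0.3287, 0.5791, 1.6952, 0.0009, 0.8687, -0.0462], 'tool_pos': [595.4674, -190.7212, 28.3638], 'eef_rot': [[0.9602, -0.2793, -0.001], [-0.2793, -0.9602, 0.0011], [-0.0013, -0.0007, -1.0]], 'force': [-0.4187, -1.5775, -1.3966], 'grip_width': 39.758}
[ 608.41873052 -143.15725995   69.31980061] [ 541.46544195 -214.28589631   50.0014612 ] [649.65649481 -96.70678055  84.99815489]
```

View pics/w3.png

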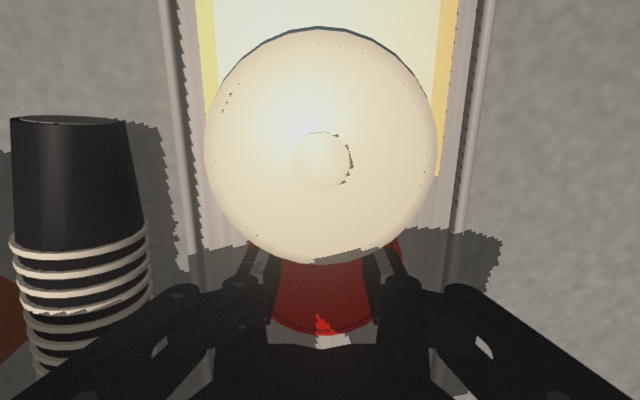

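Request:
send_rows(increments=[0, -0.009, 0, 0, 0, 0, 0.04, 0, -0.009, 0, 0, 0, 0, 0.04, 0, -0.007, 0, 0, 0, 0, 0.04, 0, -0.006, 0, 0, 0, 0, 0.04, 0, -0.005, 0, 0, 0, 0, 0.04, 0, -0.004, 0, 0, 0, 0, 0.04, 0, -0.002, 0, 0, 0, 0, 0.04, 0, 0, 0, 0, 0, 0, 0.04, 0, 0.008, 0, 0, 0, 0, 0.04, 0, 0.016, 0, 0, 0, 0, 0.04, 0, 0.01, -0.03, 0, 0, 0, 0.04, 0, 0, -0.035, 0, 0, 0, 0.04])

```text
t: 5.92
tool_pos: [595.4, -186.1, 92.0]
eef_rot: [[0.96, -0.282, -0.006], [-0.282, -0.96, 0.002], [-0.007, -0.0, -1.0]]
force: [0.9, -0.1, 1.1]
grip_width: 39.9
```

Request:
send_rows(increments=[0, 0, -0.035, 0, 0, 0, 0.085, 0, 0, -0.035, 0, 0, 0, 0.085, 0, 0, -0.035, 0, 0, 0, 0.085, 0, 0, -0.035, 0, 0, 0, 0.085, 0, 0, -0.02, 0, 0, 0, 0.085, 0, 0, 0, 0, 0, 0, 0.085, 0, 0, 0, 0, 0, 0, 0.085])

```text
t: 6.5
tool_pos: [598.1, -185.2, 255.3]
eef_rot: [[0.96, -0.28, 0.003], [-0.28, -0.96, -0.001], [0.003, -0.0, -1.0]]
force: [-0.0, -0.3, 0.1]
grip_width: 84.7
```

Run:
```python
from h import *
from rig import env
s=env.get_state();print({k:np.round(v,4).tolist() for k,v in s.items() if k in('t','joints','tool_pos','eef_rot','force','grip_width')})
im,d=env.capture('wrist');cv2.imwrite('pics/w4.png',im)
c=env.get_calibration('wrist');W=wcloud(c,d,s)
m=(W[...,2]>58)&(W[...,2]<85)&(abs(W[...,0]-625)<70)&(abs(W[...,1]+100)<70)
print(W[m].mean(0),W[m].min(0),W[m].max(0))
m=(W[...,2]>30)&(W[...,2]<75)&(abs((W[...,0]-478)*.93-(W[...,1]+174)*.36)<40)&(abs(W[...,1]+174)<90)
m[:, :60]=0
q=W[m][:,:2];r=cv2.minAreaRect(q.astype(np.float32));mu=q.mean(0);V=np.linalg.svd(q-mu,full_matrices=False)[2];print(r,V[0],len(q),q.min(0),q.max(0))
```

```text
{'t': 6.5, 'joints': [-0.319, 0.3869, 1.4018, 0.0006, 1.3496, -0.0353], 'tool_pos': [598.1167, -185.2199, 255.3207], 'eef_rot': [[0.96, -0.28, 0.0033], [-0.28, -0.96, -0.0005], [0.0033, -0.0005, -1.0]], 'force': [-0.0323, -0.3139, 0.1494], 'grip_width': 84.7322}
[ 620.79304506 -101.59340435   66.59209862] [ 580.29150467 -142.09318448   58.154799  ] [660.38523935 -62.46054803  78.39574757]
((477.4736328125, -174.05169677734375), (162.86355590820312, 53.51853942871094), 68.70355224609375) [-0.35769229 -0.93383951] 5735 [ 424.10485907 -259.17081684] [524.67766968 -92.45050003]
```

View pics/w4.png

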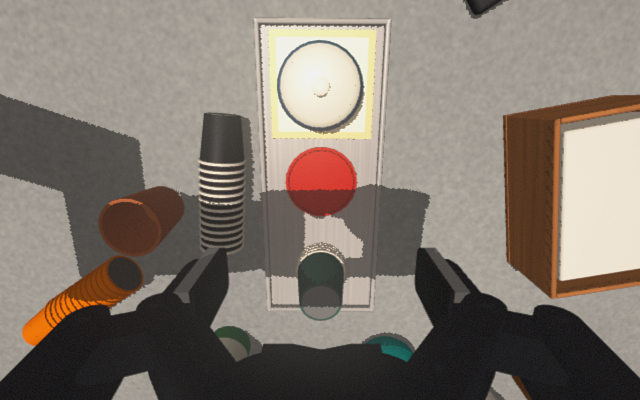

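Run:
```python
from h import *
from rig import env
c=env.get_calibration('wrist');T=np.array(c['T_tool_cam'])
for n in ('w1','w2'):
    D=np.load(f'pics/{n}.npz');d=D['d']
    v,u=np.mgrid[0:400,0:640];P=np.stack([(u-c['cx'])/c['fx']*d,(v-c['cy'])/c['fy']*d,d],-1)@T[:3,:3].T+T[:3,3]
    m=(d>0)&(abs(P[...,1])<15)&(abs(P[...,0])<62)&(P[...,2]>-60)&(P[...,2]<5)
    Q=P[m];print(n,len(Q))
    for sgn in(-1,1):
        q=Q[Q[:,0]*sgn>0];print(sgn,'zmax',np.percentile(q[:,2],[50,95,99,100]),'x',np.percentile(q[:,0],[1,50,99]),'tip x',np.percentile(q[q[:,2]>np.percentile(q[:,2],95)][:,0],[0,100]),'y',np.percentile(q[:,1],[0,100]))
# mat & mug from w4 picture
s=env.get_state();im=cv2.imread('pics/w4.png');hsv=cv2.cvtColor(im,cv2.COLOR_BGR2HSV)
m=((hsv[...,0]<6)|(hsv[...,0]>174))&(hsv[...,1]>170);m[:,:280]=0;m[:,365:]=0;m[:140]=0;m[222:]=0
cn=max(cv2.findContours(m.astype(np.uint8),0,1)[0],key=cv2.contourArea);Q=ray(c,s['tool_pos'],s['eef_rot'],cn.reshape(-1,2),9.)
print('mat',cv2.minEnclosingCircle(Q[:,:2].astype(np.float32)),Q.mean(0))
W=np.load('pics/w1W.npy');m=(W[...,2]>72)&(W[...,2]<84)&(abs(W[...,0]-380)<50)&(abs(W[...,1]+190)<50)
q=W[m][:,:2];print('mug',cv2.minEnclosingCircle(q.astype(np.float32)),len(q))
m=(W[...,2]>10)&(W[...,2]<20)&(W[...,0]<560)&(W[...,0]>470)&(W[...,1]<-40)&(W[...,1]>-300)
q=W[m][:,:2];t=np.radians(-17);tx=np.array([np.cos(t),np.sin(t)]);a=(q-[590,-211.6])@tx;print('near rim',np.percentile(a,[1,5,25,50]),np.percentile(W[m][:,2],[50,95]))
```

```text
w1 7084
-1 zmax [-39.51271614 -18.57992607 -14.97454565 -12.73894138] x [-60.82805133 -43.91248468 -42.70613227] tip x [-49.55559764 -42.62902966] y [-14.64300752  11.18405807]
1 zmax [-39.6645245  -18.69680362 -14.71416129 -12.62434194] x [41.38269558 42.76152306 60.93708484] tip x [41.2269228  48.17995484] y [-14.75929861  11.09474204]
w2 13431
-1 zmax [-53.66575536 -14.3155025   -6.92344287  -1.70760152] x [-53.39624437 -36.40919262 -20.4731609 ] tip x [-34.18626676 -20.3495392 ] y [-14.84104649  12.24844387]
1 zmax [-53.68669964 -14.30886757  -6.67585331  -2.22441531] x [19.23441662 35.10026752 52.14441064] tip x [19.17311554 32.71823402] y [-14.71182873  12.33681413]
mat ((588.5870361328125, -209.47659301757812), 43.7715950012207) [ 591.84964834 -198.65964492    9.        ]
mug ((382.9339904785156, -184.77590942382812), 33.86802673339844) 432
near rim [-75.73022608 -75.13570371 -73.81590661 -72.25756363] [13.92386782 15.55891346]
```

Run:
```python
from h import *
from rig import env
s=env.get_state();p=np.array(s['tool_pos']);R=ortho(s['eef_rot']);print(p)
R1=down(np.radians(-21.1))
a,b=plan(p,R,[477.4,-168.7,110],R1,7)
plan(a,b,[477.4,-168.7,9],R1,5)
```

```text
[ 597.32672469 -184.87635798  253.38034311]
7 rows m: [-0.01699, 0.0032, 0.02049] [-7e-05, 8e-05, 0.01208] |v| 26.8 deg 0.69
[[580.0, -183.0, 233.0], [563.0, -181.0, 212.0], [546.0, -179.0, 192.0], [529.0, -177.0, 171.0], [512.0, -174.0, 151.0], [494.0, -172.0, 130.0], [477.0, -169.0, 110.0]]
5 rows m: [-0.0, 0.0, 0.0202] [0.0, 0.0, -0.0] |v| 20.2 deg 0.0
[[477.0, -169.0, 90.0], [477.0, -169.0, 70.0], [477.0, -169.0, 49.0], [477.0, -169.0, 29.0], [477.0, -169.0, 9.0]]
```

Request:
send_rows(increments=[-0.017, 0.0032, 0.0205, 0, 0, 0.0121, 0.062, -0.017, 0.0032, 0.0205, 0, 0, 0.0121, 0.062, -0.017, 0.0032, 0.0205, 0, 0, 0.0121, 0.062, -0.017, 0.0032, 0.0205, 0, 0, 0.0121, 0.062, -0.017, 0.0032, 0.0205, 0, 0, 0.0121, 0.062, -0.017, 0.0032, 0.0205, 0, 0, 0.0121, 0.062, -0.017, 0.0032, 0.0205, 0, 0, 0.0121, 0.062, 0, 0, 0.02, 0, 0, 0, 0.062, 0, 0, 0, 0, 0, 0, 0.062, 0, 0, 0, 0, 0, 0, 0.062])

```text
t: 7.38
tool_pos: [476.6, -168.2, 88.7]
eef_rot: [[0.933, -0.36, -0.004], [-0.36, -0.933, 0.002], [-0.004, -0.0, -1.0]]
force: [0.8, 0.4, -0.2]
grip_width: 62.2
```

Run:
```python
from h import *
from rig import env
s=env.get_state();print({k:np.round(v,4).tolist() for k,v in s.items() if k in('t','joints','tool_pos','eef_rot','force','grip_width')})
im,d=env.capture('wrist');cv2.imwrite('pics/w5.png',im)
c=env.get_calibration('wrist');W=wcloud(c,d,s)
T=np.array(c['T_tool_cam']);v,u=np.mgrid[0:400,0:640];P=np.stack([(u-c['cx'])/c['fx']*d,(v-c['cy'])/c['fy']*d,d],-1)@T[:3,:3].T+T[:3,3]
m=(W[...,2]>24)&(W[...,2]<62)&(abs(P[...,0])<45)&(P[...,1]<-20)&(P[...,1]>-100)
q=P[m]
for a in (-70,-55,-40,-30):
    k=q[abs(q[:,1]-a)<3];print(a,np.percentile(k[:,0],[1,99]) if len(k) else None, k[:,2].min() if len(k) else None)
```

```text
{'t': 7.3833, 'joints': [-0.3622, 0.353, 1.9201, 0.0003, 0.8728, 0.0057], 'tool_pos': [476.5745, -168.1831, 88.6781], 'eef_rot': [[0.933, -0.3598, -0.004], [-0.3598, -0.933, 0.0018], [-0.0044, -0.0002, -1.0]], 'force': [0.8016, 0.3887, -0.2426], 'grip_width': 62.2085}
-70 [-15.99410641  22.95384009] 39.72385685885425
-55 [-17.51803789  24.75455679] 37.97260932909623
-40 [-19.0799459   25.80768853] 36.09750860927767
-30 [-20.65623693  26.73003209] 35.47833784028583
```

View pics/w5.png

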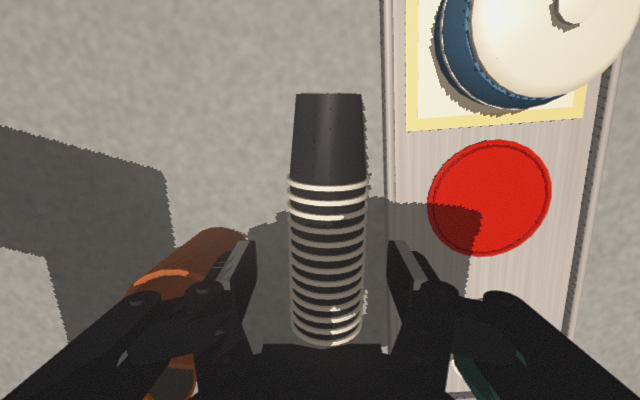

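Request:
send_rows(increments=[0.001, 0, 0.02, 0, 0, 0, 0.062, 0.001, 0, 0.02, 0, 0, 0, 0.062, 0, 0, 0.02, 0, 0, 0, 0.062, 0, 0, 0.013, 0, 0, 0, 0.062, 0, 0, 0.008, 0, 0, 0, 0.062, 0, 0, 0, 0, 0, 0, 0.062])

```text
t: 7.93
tool_pos: [479.9, -169.2, 8.6]
eef_rot: [[0.933, -0.36, -0.001], [-0.36, -0.933, 0.001], [-0.001, -0.0, -1.0]]
force: [-0.3, 0.4, 0.0]
grip_width: 61.9
```

Request:
send_rows(increments=[0, 0, 0, 0, 0, 0, 0.05, 0, 0, 0, 0, 0, 0, 0.045, 0, 0, 0, 0, 0, 0, 0.045, 0, 0, 0, 0, 0, 0, 0.045, 0, 0, 0, 0, 0, 0, 0.045])

```text
t: 8.35
tool_pos: [480.4, -169.5, 10.1]
eef_rot: [[0.933, -0.36, 0.002], [-0.36, -0.933, -0.001], [0.002, -0.0, -1.0]]
force: [0.7, -0.2, 3.3]
grip_width: 52.4
```

Request:
send_rows(increments=[0, 0, -0.01, 0, 0, 0, 0.045, 0, 0, -0.02, 0, 0, 0, 0.045, 0, 0, -0.035, 0, 0, 0, 0.045, 0, 0, -0.035, 0, 0, 0, 0.045, 0, 0, -0.035, 0, 0, 0, 0.045, 0, 0, -0.035, 0, 0, 0, 0.045, 0, 0, -0.035, 0, 0, 0, 0.045, 0, 0, -0.035, 0, 0, 0, 0.045, 0, 0, -0.035, 0, 0, 0, 0.045, 0, 0, -0.035, 0, 0, 0, 0.045, 0, 0, -0.035, 0, 0, 0, 0.045, 0, 0, -0.035, 0, 0, 0, 0.045])

```text
t: 9.35
tool_pos: [478.7, -168.9, 391.9]
eef_rot: [[0.933, -0.36, 0.001], [-0.36, -0.933, -0.0], [0.001, -0.0, -1.0]]
force: [1.5, -0.5, -0.5]
grip_width: 52.3
```

Run:
```python
from h import *
from rig import env
s=env.get_state();print({k:np.round(v,4).tolist() for k,v in s.items() if k in('t','joints','tool_pos','eef_rot','force','grip_width')})
p=np.array(s['tool_pos']);R=ortho(s['eef_rot'])
plan(p,R,[480,60,400],down(np.radians(-71)),10)
```

```text
{'t': 9.35, 'joints': [-0.3619, 0.1523, 1.3942, 0.0001, 1.5944, 0.0059], 'tool_pos': [478.6723, -168.9053, 391.894], 'eef_rot': [[0.9331, -0.3596, 0.0007], [-0.3596, -0.9331, -0.0002], [0.0007, -0.0001, -1.0]], 'force': [1.5255, -0.4714, -0.5328], 'grip_width': 52.3374}
10 rows m: [-0.01617, -0.01722, -0.00081] [-4e-05, -6e-05, 0.08714] |v| 23.6 deg 4.99
[[470.0, -147.0, 393.0], [458.0, -101.0, 394.0], [454.0, -54.0, 396.0], [458.0, -7.0, 398.0], [471.0, 38.0, 399.0]]
```

Run:
```python
from h import *
p=np.array([478.7,-168.9,392]);R=down(np.arctan2(-.3596,.9331))
plan(p,R,[530,85,392],down(np.radians(-71)),11)
```

```text
11 rows m: [-0.013, -0.02053, 0.0] [0.0, 0.0, 0.07921] |v| 24.3 deg 4.54
[[474.0, -145.0, 392.0], [470.0, -97.0, 392.0], [474.0, -48.0, 392.0], [486.0, -1.0, 392.0], [504.0, 44.0, 392.0], [530.0, 85.0, 392.0]]
```

Request:
send_rows(increments=[-0.013, -0.0205, 0, 0, 0, 0.0792, 0.045, -0.013, -0.0205, 0, 0, 0, 0.0792, 0.045, -0.013, -0.0205, 0, 0, 0, 0.0792, 0.045, -0.013, -0.0205, 0, 0, 0, 0.0792, 0.045, -0.013, -0.0205, 0, 0, 0, 0.0792, 0.045, -0.013, -0.0205, 0, 0, 0, 0.0792, 0.045, -0.013, -0.0205, 0, 0, 0, 0.0792, 0.045, -0.013, -0.0205, 0, 0, 0, 0.0792, 0.045, -0.013, -0.0205, 0, 0, 0, 0.0792, 0.045, -0.013, -0.0205, 0, 0, 0, 0.0792, 0.045, -0.013, -0.0205, 0, 0, 0, 0.0792, 0.045, 0, 0, 0, 0, 0, 0, 0.045])

```text
t: 10.35
tool_pos: [531.9, 87.5, 388.9]
eef_rot: [[0.327, -0.945, 0.0], [-0.945, -0.327, 0.002], [-0.002, -0.001, -1.0]]
force: [-0.5, -0.5, 0.1]
grip_width: 52.3
```

Request:
send_rows(increments=[0, 0, 0, 0, 0, 0, 0.045, 0, 0, 0, 0, 0, 0, 0.045])

```text
t: 10.52
tool_pos: [530.1, 83.9, 389.6]
eef_rot: [[0.327, -0.945, -0.0], [-0.945, -0.327, -0.001], [0.0, 0.001, -1.0]]
force: [0.3, 0.2, -0.8]
grip_width: 52.5
```

Run:
```python
from h import *
from rig import env
s=env.get_state();print({k:np.round(v,4).tolist() for k,v in s.items() if k in('t','joints','tool_pos','eef_rot','force','grip_width')})
im,d=env.capture('wrist');cv2.imwrite('pics/w6.png',im);np.savez('pics/w6.npz',im=im,d=d,p=s['tool_pos'],R=s['eef_rot'])
```

```text
{'t': 10.5167, 'joints': [0.1358, 0.2028, 1.3366, -0.0004, 1.6027, 1.374], 'tool_pos': [530.1493, 83.9276, 389.5886], 'eef_rot': [[0.3265, -0.9452, -0.0004], [-0.9452, -0.3265, -0.0005], [0.0003, 0.0005, -1.0]], 'force': [0.2616, 0.2253, -0.7797], 'grip_width': 52.5416}
```

View pics/w6.png

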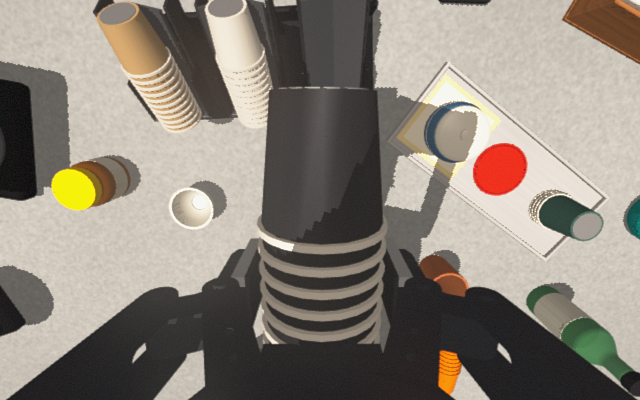

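```bash
cat > kin.py <<'E'
import numpy as np
from scipy.optimize import least_squares
D=[([1.154,.32,1.566,0,1.257],[222.019,529.872,230.456]),([-.3864,.1997,1.3151,0,1.628],[499.68,-190.846,400.22]),([-.4423,.4698,1.555,0,1.128],[572.54,-258.46,144.18]),([-.4597,.564,1.6481,0,.9316],[573.92,-271.32,52.47]),([-.3287,.5791,1.6952,0,.8687],[595.47,-190.72,28.36]),([-.319,.3869,1.4018,0,1.3496],[598.117,-185.22,255.32]),([-.3622,.353,1.9201,0,.8728],[476.57,-168.18,88.68]),([-.3619,.1523,1.3942,0,1.5944],[478.67,-168.9,391.89]),([.1358,.2028,1.3366,0,1.6027],[530.15,83.93,389.59])]
def fk(x,j):
    h,L1,L2,d6,a,e=x;t=j[1];u=j[1]+j[2];w=u+j[4]
    return np.array([e+L1*np.sin(t)+L2*np.sin(u)+a*np.cos(u)+d6*np.sin(w), h+L1*np.cos(t)+L2*np.cos(u)-a*np.sin(u)+d6*np.cos(w)])
if __name__=='__main__':
    f=lambda x:np.concatenate([fk(x,j)-[np.hypot(p[0],p[1]),p[2]] for j,p in D])
    r=least_squares(f,[300,400,400,250,0,0]);print(np.round(r.x,1),np.round(r.fun,1))
E
python3 kin.py
```

```text
[1.390e+02 5.917e+02 4.170e+02 3.170e+02 2.520e+01 1.000e-01] [-0.   0.1  0.  -0.  -0.  -0.   0.   0.  -0.  -0.   0.  -0.   0.   0.
  0.  -0.  -0.  -0. ]
```

```bash
cat >> h.py <<'E'
def pitched(head,phi):
    """tool z pitched phi forward from down along heading; tool x to the right of heading; -y forward/up"""
    f=np.array([np.cos(head),np.sin(head),0]);x=np.array([np.sin(head),-np.cos(head),0])
    z=np.sin(phi)*f+np.array([0,0,-np.cos(phi)]);return np.c_[x,np.cross(z,x),z]
E
python3 - <<'E'
from h import *
p=np.array([530,84,389.5]);R=pitched(np.radians(19.05),0);print(np.round(R,3))
plan(p,R,[500,190,350],pitched(np.radians(19.05),np.radians(25)),8)
E
```

```text
[[ 0.326 -0.945  0.   ]
 [-0.945 -0.326  0.   ]
 [ 0.    -0.    -1.   ]]
8 rows m: [-0.01375, 0.00017, 0.00504] [0.05454, -0.0, 0.0] |v| 14.6 deg 3.12
[[525.0, 97.0, 384.0], [517.0, 123.0, 374.0], [509.0, 150.0, 364.0], [503.0, 176.0, 355.0]]
```

Request:
send_rows(increments=[-0.0138, 0.0002, 0.005, 0.0545, 0, 0, 0.045, -0.0138, 0.0002, 0.005, 0.0545, 0, 0, 0.045, -0.0138, 0.0002, 0.005, 0.0545, 0, 0, 0.045, -0.0138, 0.0002, 0.005, 0.0545, 0, 0, 0.045, -0.0138, 0.0002, 0.005, 0.0545, 0, 0, 0.045, -0.0138, 0.0002, 0.005, 0.0545, 0, 0, 0.045, -0.0138, 0.0002, 0.005, 0.0545, 0, 0, 0.045, -0.0138, 0.0002, 0.005, 0.0545, 0, 0, 0.045, 0, 0, 0, 0, 0, 0, 0.045, 0, 0, 0, 0, 0, 0, 0.045, 0, 0, 0, 0, 0, 0, 0.045])

```text
t: 11.48
tool_pos: [500.8, 189.9, 351.0]
eef_rot: [[0.325, -0.857, 0.4], [-0.946, -0.295, 0.137], [0.001, -0.423, -0.906]]
force: [-1.1, 0.7, -0.2]
grip_width: 52.6
```

Run:
```python
from h import *
from rig import env
s=env.get_state();print({k:np.round(v,4).tolist() for k,v in s.items() if k in('t','joints','tool_pos','eef_rot','force','grip_width')})
im,d=env.capture('wrist');cv2.imwrite('pics/w7.png',im);np.savez('pics/w7.npz',im=im,d=d,p=s['tool_pos'],R=s['eef_rot'])
```

```text
{'t': 11.4833, 'joints': [0.3446, -0.0111, 1.7451, -0.0075, 0.9707, 1.587], 'tool_pos': [500.7826, 189.8702, 351.0395], 'eef_rot': [[0.3252, -0.8568, 0.4003], [-0.9457, -0.2949, 0.1371], [0.0006, -0.4231, -0.9061]], 'force': [-1.0962, 0.7301, -0.1705], 'grip_width': 52.5822}
```

View pics/w7.png

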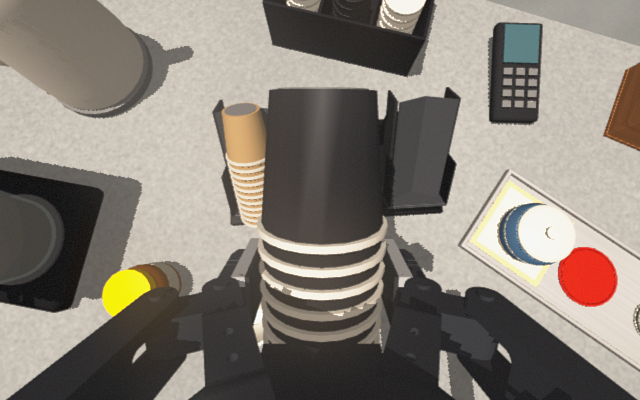

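Run:
```python
from h import *
from rig import env
from kin import *
D.append(([.3446,-.0111,1.7451,-.0075,.9707],[500.78,189.87,351.04]))
f=lambda x:np.concatenate([fk(x,j)-[np.hypot(p[0],p[1]),p[2]] for j,p in D])
r=least_squares(f,[300,400,400,250,0,0]);print(np.round(r.x,1),np.round(r.fun,1)); X=r.x
def maxphi(rr,z):
    best=None
    for phi in range(0,90):
        ph=np.radians(phi);h,L1,L2,d6,a,e=X;w=np.pi-ph
        wr=rr-e-d6*np.sin(w);wz=z-h-d6*np.cos(w);l2=np.hypot(L2,a);off=np.arctan2(a,L2)
        # forearm effective dir angle u+off
        dd=np.hypot(wr,wz);
        if dd>L1+l2: continue
        th=np.arctan2(wr,wz);A=np.arccos((L1**2+dd**2-l2**2)/(2*L1*dd));E=np.pi-np.arccos((L1**2+l2**2-dd**2)/(2*L1*l2))
        j2=th-A;j3=E-off;j5=w-j2-j3
        if j3<2.61 and j5>0.05: best=(phi,round(j2,3),round(j3,3),round(j5,3))
    return best
for rr,z in [(520,150),(560,150),(600,150),(640,150),(600,120),(600,180),(640,90),(620,90),(600,90),(640,300)]: print(rr,z,maxphi(rr,z))
im=cv2.imread('pics/w7.png');cv2.imwrite('pics/w7c.png',cv2.resize(im[80:225,370:470],None,fx=5,fy=4,interpolation=cv2.INTER_CUBIC))
```

```text
[1.402e+02 5.917e+02 4.170e+02 3.182e+02 2.520e+01 1.000e-01] [-0.   0.1  0.   0.  -0.  -0.   0.   0.  -0.  -0.   0.  -0.   0.   0.
  0.   0.  -0.  -0.   0.  -0. ]
520 150 (38, np.float64(0.11), np.float64(2.302), np.float64(0.066))
560 150 (39, np.float64(0.168), np.float64(2.239), np.float64(0.054))
600 150 (39, np.float64(0.223), np.float64(2.16), np.float64(0.078))
640 150 (40, np.float64(0.277), np.float64(2.09), np.float64(0.076))
600 120 (37, np.float64(0.274), np.float64(2.171), np.float64(0.052))
600 180 (42, np.float64(0.175), np.float64(2.159), np.float64(0.075))
640 90 (35, np.float64(0.373), np.float64(2.091), np.float64(0.067))
620 90 (34, np.float64(0.349), np.float64(2.122), np.float64(0.077))
600 90 (34, np.float64(0.326), np.float64(2.165), np.float64(0.057))
640 300 (54, np.float64(0.073), np.float64(2.06), np.float64(0.067))
```

View pics/w7c.png

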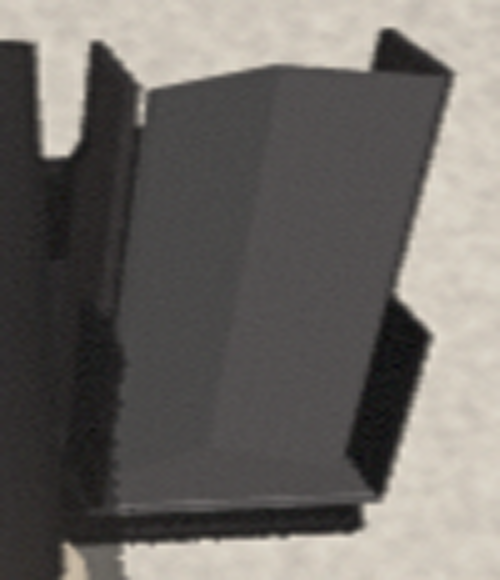

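```bash
cat >> kin.py <<'E'
X=[140.2,591.7,417.0,318.2,25.2,0.1]
from scipy.spatial.transform import Rotation as Ro
LO=np.array([-3.11,-.84,.21,-1.34,.05,-2.56]);HI=np.array([3.11,2.01,2.61,4.49,2.63,2.56])
def FK(j):
    h,L1,L2,d6,a,e=X;rz=lambda t:Ro.from_euler('z',t);ry=lambda t:Ro.from_euler('y',t)
    A=rz(j[0])*ry(j[1]);B=A*ry(j[2]);C=B*rz(j[3])*ry(j[4])
    p=np.array([0,0,h])+A.apply([0,0,L1])+B.apply([a,0,L2])+C.apply([0,0,d6])
    return p,(C*rz(j[5]+np.pi)).as_matrix()
def IK(p,R,seed):
    def f(j):
        q,S=FK(j);return np.r_[(q-p)/100,Ro.from_matrix(S.T@R).as_rotvec()*3]
    r=least_squares(f,np.clip(seed,LO+1e-4,HI-1e-4),bounds=(LO,HI),xtol=1e-12,ftol=1e-12);return r.x,np.linalg.norm(r.fun)
E
python3 - <<'E'
from kin import *
j=[.3446,-.0111,1.7451,-.0075,.9707,1.587];print(FK(j))
from h import *
from rig import env
c=env.get_calibration('wrist');Dd=np.load('pics/w7.npz');d=Dd['d'];W=wcloud(c,d,dict(tool_pos=Dd['p'],eef_rot=Dd['R']))
# crop px -> full: u=370+x/5, v=80+y/4
poly=np.array([(405,104),(444,102),(436,188),(396,190)])
m=np.zeros((400,640),np.uint8);cv2.fillPoly(m,[poly],1);P=W[(m>0)&np.isfinite(W[...,2])];print(len(P),P.mean(0))
def bay(x):
    ox,oy,oz,ps=x;s=np.sqrt(.5);f=np.array([np.cos(ps),np.sin(ps),0]);bx=np.r_[f[:2]*s,s];by=np.array([-np.sin(ps),np.cos(ps),0]);bz=np.cross(bx,by);return np.c_[bx,by,bz]
def res(x):
    q=(P-x[:3])@bay(x);return np.r_[(q[:,2]-abs(q[:,1])*np.tan(np.radians(25)))]
# along-slope position unobservable: fix by foot later
best=None
r=least_squares(lambda x:np.r_[res(x),((P-x[:3])@bay(x))[:,0].mean()-70],[600,120,60,.33],loss='soft_l1');print(r.x,np.degrees(r.x[3]),np.abs(res(r.x)).mean())
x=r.x;B=bay(x)
np.savez('pics/bayfit.npz',x=x,B=B)
q=(W-x[:3])@B
sel=np.isfinite(q[...,0]);sel[:,:380]=0;sel[:,470:]=0;sel[:80]=0;sel[230:]=0
Q=q[sel]
# strip near center: profile of z along x
for a in range(-30,170,5):
    k=Q[(abs(Q[:,1])<25)&(Q[:,0]>=a)&(Q[:,0]<a+5)]
    if len(k): print(a,len(k),np.round(np.percentile(k[:,2]-abs(k[:,1])*.466,[5,50,95]),1))
E
```

```text
(array([504.62387854, 179.02754653, 350.93974175]), array([[ 3.25118449e-01, -8.56750654e-01,  4.00345239e-01],
       [-9.45673146e-01, -2.94790548e-01,  1.37116133e-01],
       [ 5.43655680e-04, -4.23174727e-01, -9.06047932e-01]]))
3490 [657.31323626 112.66338159 122.51314051]
[6.15316157e+02 9.57931230e+01 6.87751738e+01 3.90968930e-01] 22.400869624433405 0.5849660657030495
-10 41 [18.4 24.1 28.9]
-5 508 [-0.1 12.8 26.9]
0 107 [-1.6  0.1  1.1]
5 114 [-1.2  0.1  1.1]
10 115 [-88.5   0.    1.1]
15 124 [-96.8  -0.    1.5]
20 121 [-97.    0.1   1.3]
25 120 [-1.1  0.1  1.2]
30 119 [-1.4 -0.1  1.1]
35 122 [-1.2  0.2  1.5]
40 134 [-1.2  0.1  1.3]
45 142 [-152.9   -0.2    1.1]
50 152 [-157.9   -0.2    1.2]
55 169 [-1.628e+02 -1.000e-01  1.000e+00]
60 170 [-167.    -0.5    1.1]
65 188 [-174.    -0.3    1.1]
70 214 [-178.9   -0.5    1. ]
75 222 [-184.3   -0.5    0.9]
80 240 [-189.1   -0.6    1.3]
85 249 [-194.7   -0.8    1. ]
90 242 [-198.6   -0.6    0.9]
95 163 [-1.4 -0.   1.1]
100 164 [-1.4 -0.   1.4]
105 164 [-1.2 -0.   1.2]
110 174 [-1.2 -0.   1.3]
115 170 [-1.4 -0.1  1.1]
120 183 [-1.4 -0.   1.1]
125 184 [-1.6 -0.1  1.3]
130 155 [-4.4 -0.6  0.9]
```

```bash
python3 - <<'E'
import re
t=open('kin.py').read()
t=t.replace("p=np.array([0,0,h])+","p=np.array([0,0,h])+A.apply([0,OFF,0])+").replace("X=[140.2","OFF=11.4\nX=[140.2")
open('kin.py','w').write(t)
E
python3 - <<'E'
from kin import *
from h import *
from rig import env
for j,p in [([.3446,-.0111,1.7451,-.0075,.9707,1.587],[500.78,189.87,351.04]),([.1358,.2028,1.3366,-.0004,1.6027,1.374],[530.15,83.93,389.59]),([1.154,.32,1.566,0,1.257,-.02],[222.02,529.87,230.46])]: print(FK(j)[0]-p)
c=env.get_calibration('wrist');Dd=np.load('pics/w7.npz');d=Dd['d'];W=wcloud(c,d,dict(tool_pos=Dd['p'],eef_rot=Dd['R']))
z=np.load('pics/bayfit.npz');x,B=z['x'],z['B'];q=(W-x[:3])@B
v,u=np.mgrid[0:400,0:640]
m=(u>380)&(u<470)&(v>80)&(v<230)&np.isfinite(q[...,0])
Q=q[m]
for a in range(6,34,3):
    k=Q[(abs(Q[:,1])<22)&(abs(Q[:,0]+3)<12)&(abs(Q[:,2]-a)<1.5)];print('foot z',a,len(k),np.round(np.percentile(k[:,0],[5,50,95]),1) if len(k) else '')
for a in range(-5,160,10):
    k=Q[(abs(Q[:,0]-a)<5)&(Q[:,2]>-15)&(Q[:,2]<45)]
    if len(k): 
        e=np.percentile(k[:,1],[1,99]);kk=k[k[:,2]>22];print(a,np.round(e,1),'high',np.round(np.percentile(kk[:,1],[5,95]),1) if len(kk)>4 else '',len(kk))
E
```

```text
[-0.00727197 -0.11265199 -0.10025825]
[-0.01640973 -0.11448445 -0.11342306]
[ 0.0616237 -0.0977773 -0.0297847]
foot z 6 85 [-3.4  0.4  8.3]
foot z 9 93 [-3.1 -0.2  7.9]
foot z 12 41 [-3.4 -2.5 -1.8]
foot z 15 44 [-3.2 -2.4 -1.4]
foot z 18 44 [-3.3 -2.6 -1.9]
foot z 21 44 [-3.3 -2.3 -1.7]
foot z 24 41 [-3.2 -2.6 -2. ]
foot z 27 54 [-3.3 -2.5 -1.5]
foot z 30 102 [-6.8 -4.3 -2.1]
foot z 33 2 [-3.8 -3.6 -3.4]
-5 [-36.9  39.9] high [-35.2  34.9] 365
5 [-38.4  40.1] high [-38.9  40.1] 61
15 [-38.6  40.1] high [-38.7  40.1] 63
25 [-38.7  40.2] high [-38.9  40. ] 67
35 [-38.9  40.3] high [-39.2  40.1] 65
45 [-38.7  40.2] high [-38.8  40.1] 75
55 [-39.   40.2] high [-39.  40.] 83
65 [-36.7  38.2] high  0
75 [-36.8  38.1] high  0
85 [-36.6  38.2] high  0
95 [-36.8  38.1] high  0
105 [-36.5  38.2] high  0
115 [-36.8  38.2] high  0
125 [-36.5  38.2] high  0
135 [-37.2  38. ] high  0
```

```bash
cat > scene.py <<'E'
import numpy as np
z=np.load('pics/bayfit.npz');B=z['B'];O=z['x'][:3]-2.5*B[:,0]+0.7*B[:,1];ps=float(z['x'][3])
seat=O+81*B[:,0]+30*B[:,2]
mat=np.array([589.5,-210.8,9.]);tray=np.radians(-17)
E
python3 - <<'E'
from kin import *;from h import *;from scene import *
print(O,seat,np.degrees(ps))
def sl2tcp(mid,R,gy=5.2,gz=-17): return mid-R@np.array([0,gy,gz])
j0=[.3446,-.0111,1.7451,-.0075,.9707,1.587]
for up in (100,60,30,5):
  j=j0
  for phi in (25,30,35,38,40,42,45,48):
    R=pitched(ps,np.radians(phi));p=sl2tcp(seat+up*B[:,2]+5*B[:,0],R)
    j,e=IK(p,R,j);print(up,phi,np.round(p),np.round(j,2),round(e,4))
E
```

```text
[613.41502618  95.76663273  67.0074069 ] [646.75620886 109.50946859 145.49625961] 22.400869624433405
100 25 [596.  88. 207.] [0.05 0.2  1.87 0.23 0.66 1.08] 0.0
100 30 [597.  89. 208.] [0.04 0.18 1.94 0.34 0.55 0.97] 0.0
100 35 [598.  89. 209.] [0.02 0.17 2.   0.5  0.45 0.8 ] 0.0
100 38 [598.  89. 210.] [0.01 0.16 2.04 0.65 0.39 0.66] 0.0
100 40 [598.  90. 210.] [0.   0.16 2.06 0.77 0.36 0.53] 0.0
100 42 [599.  90. 211.] [-0.01  0.15  2.09  0.91  0.33  0.39] 0.0
100 45 [599.  90. 211.] [-0.02  0.15  2.12  1.17  0.31  0.12] 0.0
100 48 [600.  90. 212.] [-0.03  0.15  2.16  1.45  0.31 -0.17] 0.0
60 25 [622.  99. 178.] [0.07 0.27 1.86 0.23 0.61 1.09] 0.0
60 30 [623. 100. 179.] [0.06 0.25 1.92 0.35 0.49 0.97] 0.0
60 35 [624. 100. 181.] [0.04 0.24 1.99 0.55 0.39 0.77] 0.0
60 38 [624. 100. 181.] [0.03 0.23 2.02 0.72 0.33 0.59] 0.0
60 40 [625. 100. 182.] [0.03 0.23 2.05 0.88 0.3  0.43] 0.0
60 42 [625. 100. 182.] [0.02 0.23 2.07 1.06 0.28 0.24] 0.0
60 45 [625. 101. 183.] [ 0.01  0.23  2.11  1.38  0.27 -0.08] 0.0
60 48 [626. 101. 184.] [-0.    0.23  2.14  1.69  0.29 -0.4 ] 0.0
30 25 [641. 107. 
[... 248 characters left out ...]
0.29 2.03 0.98 0.27 0.34] 0.0
30 42 [645. 109. 161.] [0.04 0.29 2.06 1.2  0.25 0.12] 0.0
30 45 [645. 109. 162.] [ 0.03  0.29  2.09  1.55  0.25 -0.24] 0.0
30 48 [645. 109. 163.] [ 0.02  0.29  2.13  1.86  0.29 -0.56] 0.0
5 25 [658. 114. 139.] [0.1  0.37 1.83 0.24 0.54 1.09] 0.0
5 30 [659. 114. 140.] [0.08 0.35 1.89 0.38 0.42 0.95] 0.0
5 35 [660. 115. 142.] [0.07 0.34 1.96 0.63 0.32 0.7 ] 0.0
5 38 [660. 115. 142.] [0.06 0.34 1.99 0.87 0.27 0.46] 0.0
5 40 [661. 115. 143.] [0.05 0.34 2.02 1.08 0.24 0.25] 0.0
5 42 [661. 115. 143.] [ 0.05  0.34  2.04  1.32  0.23 -0.  ] 0.0
5 45 [661. 115. 144.] [ 0.04  0.34  2.08  1.69  0.25 -0.38] 0.0
5 48 [662. 116. 145.] [ 0.03  0.34  2.11  1.99  0.29 -0.68] 0.0
```

```bash
cat >> scene.py <<'E'
def sl2tcp(mid,R,gy=5.2,gz=-17): return mid-R@np.array([0,gy,gz])
E
python3 - <<'E'
from kin import *;from h import *;from scene import *
from rig import env
s=env.get_state();p=np.array(s['tool_pos']);R=ortho(s['eef_rot']);print(p,s['t'])
R1=pitched(ps,np.pi/4)
a,b=plan(p,R,sl2tcp(seat+100*B[:,2]+8*B[:,0],R1),R1,14)
j=np.array(s['joints']);v,w=row(p,R,a,b,14)
for k in range(14):
    o,Rk=path(p,R,v,w,k+1);jn,e=IK(o[-1],Rk,j);print(np.round(jn,2),round(np.abs(jn-j).max()*12,2),round(e,3));j=jn
E
```

```text
[501.18818133 189.90828785 351.05250956] 11.5333
14 rows m: [0.00917, 0.00207, 0.01052] [0.02487, -0.0025, -0.00352] |v| 14.1 deg 1.45
[[507.0, 182.0, 341.0], [524.0, 159.0, 310.0], [545.0, 137.0, 280.0], [567.0, 117.0, 251.0], [592.0, 97.0, 223.0]]
[ 0.32 -0.01  1.78  0.01  0.91  1.55] 0.7 0.0
[ 0.29 -0.01  1.82  0.03  0.85  1.51] 0.71 0.0
[ 0.27 -0.01  1.85  0.05  0.79  1.47] 0.71 0.0
[ 0.24 -0.01  1.88  0.08  0.74  1.42] 0.7 0.0
[ 0.21 -0.    1.91  0.12  0.68  1.36] 0.7 0.0
[0.19 0.01 1.94 0.16 0.62 1.3 ] 0.77 0.0
[0.16 0.02 1.97 0.22 0.56 1.22] 0.9 0.0
[0.13 0.03 2.   0.29 0.51 1.13] 1.06 0.0
[0.11 0.04 2.02 0.37 0.46 1.03] 1.26 0.0
[0.08 0.06 2.04 0.47 0.41 0.9 ] 1.51 0.0
[0.06 0.08 2.06 0.6  0.37 0.75] 1.81 0.0
[0.03 0.1  2.08 0.76 0.34 0.57] 2.15 0.0
[0.01 0.13 2.1  0.95 0.32 0.37] 2.46 0.0
[-0.02  0.15  2.12  1.15  0.31  0.15] 2.65 0.0
```

Run:
```python
from kin import *;from h import *;from scene import *
from rig import env
s=env.get_state();p=np.array(s['tool_pos']);R=ortho(s['eef_rot'])
R1=pitched(ps,np.pi/4)
plan(p,R,sl2tcp(seat+100*B[:,2]+8*B[:,0],R1),R1,20)
```

```text
20 rows m: [0.00642, 0.00148, 0.00736] [0.01741, -0.00175, -0.00246] |v| 9.9 deg 1.01
[[505.0, 184.0, 344.0], [526.0, 158.0, 308.0], [550.0, 132.0, 273.0], [577.0, 109.0, 239.0]]
```

Request:
send_rows(increments=[0.0064, 0.0015, 0.0074, 0.0174, -0.0018, -0.0025, 0.045, 0.0064, 0.0015, 0.0074, 0.0174, -0.0018, -0.0025, 0.045, 0.0064, 0.0015, 0.0074, 0.0174, -0.0018, -0.0025, 0.045, 0.0064, 0.0015, 0.0074, 0.0174, -0.0018, -0.0025, 0.045, 0.0064, 0.0015, 0.0074, 0.0174, -0.0018, -0.0025, 0.045, 0.0064, 0.0015, 0.0074, 0.0174, -0.0018, -0.0025, 0.045, 0.0064, 0.0015, 0.0074, 0.0174, -0.0018, -0.0025, 0.045, 0.0064, 0.0015, 0.0074, 0.0174, -0.0018, -0.0025, 0.045, 0.0064, 0.0015, 0.0074, 0.0174, -0.0018, -0.0025, 0.045, 0.0064, 0.0015, 0.0074, 0.0174, -0.0018, -0.0025, 0.045])

```text
t: 12.37
tool_pos: [545.2, 137.4, 278.4]
eef_rot: [[0.354, -0.767, 0.536], [-0.935, -0.288, 0.205], [-0.002, -0.574, -0.819]]
force: [0.2, 0.3, -0.4]
grip_width: 52.4
```

Request:
send_rows(increments=[0.0064, 0.0015, 0.0074, 0.0174, -0.0018, -0.0025, 0.045, 0.0064, 0.0015, 0.0074, 0.0174, -0.0018, -0.0025, 0.045, 0.0064, 0.0015, 0.0074, 0.0174, -0.0018, -0.0025, 0.045, 0.0064, 0.0015, 0.0074, 0.0174, -0.0018, -0.0025, 0.045, 0.0064, 0.0015, 0.0074, 0.0174, -0.0018, -0.0025, 0.045, 0.0064, 0.0015, 0.0074, 0.0174, -0.0018, -0.0025, 0.045, 0.0064, 0.0015, 0.0074, 0.0174, -0.0018, -0.0025, 0.045, 0.0064, 0.0015, 0.0074, 0.0174, -0.0018, -0.0025, 0.045, 0.0064, 0.0015, 0.0074, 0.0174, -0.0018, -0.0025, 0.045, 0.0064, 0.0015, 0.0074, 0.0174, -0.0018, -0.0025, 0.045, 0, 0, 0, 0, 0, 0, 0.045, 0, 0, 0, 0, 0, 0, 0.045])

```text
t: 13.37
tool_pos: [601.1, 91.3, 211.2]
eef_rot: [[0.382, -0.655, 0.652], [-0.924, -0.269, 0.27], [-0.002, -0.706, -0.709]]
force: [0.2, 0.7, -0.4]
grip_width: 52.4
```

Run:
```python
from kin import *;from h import *;from scene import *
from rig import env
s=env.get_state();p=np.array(s['tool_pos']);R=ortho(s['eef_rot']);print(s['t'],p,np.round(s['joints'],3),s['grip_width'])
R1=pitched(ps,np.pi/4);print('target',sl2tcp(seat+100*B[:,2]+8*B[:,0],R1),'rot err',Ro.from_matrix(R.T@R1).as_rotvec())
im,d=env.capture('side');cv2.imwrite('pics/s2.png',cv2.resize(im[60:240,230:430],None,fx=3,fy=3,interpolation=cv2.INTER_CUBIC))
im,d=env.capture('wrist');cv2.imwrite('pics/w8.png',im)
# sleeve geometry in tool frame
c=env.get_calibration('wrist');T=np.array(c['T_tool_cam']);v,u=np.mgrid[0:400,0:640];P=np.stack([(u-c['cx'])/c['fx']*d,(v-c['cy'])/c['fy']*d,d],-1)@T[:3,:3].T+T[:3,3]
m=(d>0)&(abs(P[...,0])<35)&(P[...,2]>-70)&(P[...,2]<0)&(P[...,1]<-12)&(v<330)
q=P[m];print('narrow end y',np.percentile(q[:,1],[.3,1]),len(q))
for a in(-70,-60,-50,-40,-30,-20):
    k=q[abs(q[:,1]-a)<2.5]
    if len(k)>5: print(a,np.round([*np.percentile(k[:,0],[1,99]),k[:,2].min(),k[:,2].max()],1))
```

```text
13.3667 [601.1123035   91.25276661 211.21358073] [-0.016  0.155  2.117  1.156  0.312  0.138] 52.351670412344276
target [601.12455099  90.70064618 213.51993196] rot err [ 0.00209297  0.0015267  -0.00084737]
narrow end y [-75.52513539 -74.95852187] 22937
-70 [-19.7  18.9 -39.2 -20.4]
-60 [-20.4  19.8 -40.1 -19.9]
-50 [-21.7  21.  -41.2 -20.4]
-40 [-22.6  21.9 -42.2 -20.3]
-30 [-23.7  22.8 -43.  -21. ]
-20 [-24.1  22.8 -69.9 -24. ]
```

View pics/s2.png

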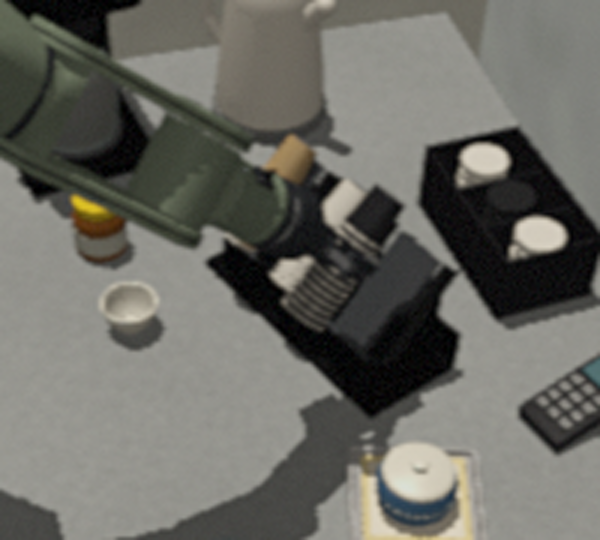

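View pics/w8.png

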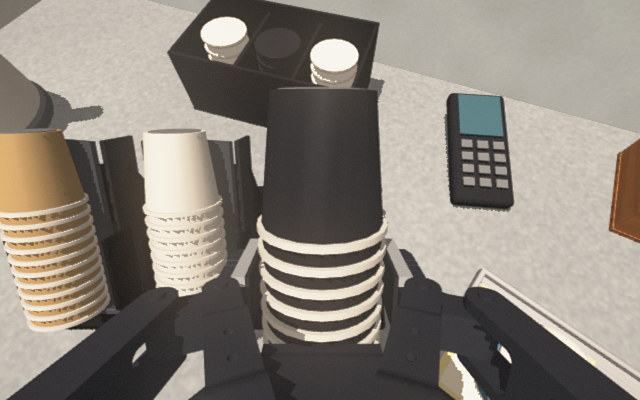

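Request:
send_rows(increments=[0, 0, 0.01, 0.001, 0.0005, 0, 0.045, 0, 0, 0.012, 0.001, 0.0005, 0, 0.045, 0, -0.001, 0.012, 0, 0.0005, 0, 0.045, 0, 0, 0.012, 0, 0, 0, 0.045, 0, 0, 0.012, 0, 0, 0, 0.045, 0, 0, 0.012, 0, 0, 0, 0.045, 0, 0, 0.01, 0, 0, 0, 0.045, 0, 0, 0.006, 0, 0, 0, 0.045, 0, 0, 0.003, 0, 0, 0, 0.045, 0, 0, 0, 0, 0, 0, 0.045, 0, 0, 0, 0, 0, 0, 0.045])

```text
t: 14.38
tool_pos: [659.3, 116.8, 149.9]
eef_rot: [[0.383, -0.652, 0.654], [-0.924, -0.27, 0.271], [0.0, -0.708, -0.706]]
force: [0.1, 0.0, -1.1]
grip_width: 52.2
```

Run:
```python
from kin import *;from h import *;from scene import *
from rig import env
s=env.get_state();p=np.array(s['tool_pos']);R=ortho(s['eef_rot']);print(s['t'],p,np.round(s['joints'],3),s['grip_width'],s['force'])
R1=pitched(ps,np.pi/4);mid=p+R@np.array([-.5,5.5,-17.5]);print('rel seat',(mid-seat)@B,Ro.from_matrix(R.T@R1).as_rotvec())
im,d=env.capture('wrist');cv2.imwrite('pics/w9.png',im)
```

```text
14.3833 [659.33542195 116.77653711 149.89505247] [ 0.042  0.328  2.078  1.649  0.246 -0.334] 52.20673028379813 [ 0.05101448  0.02775581 -1.13648616]
rel seat [ 7.76362827  2.40348498 10.42009872] [-0.00159973  0.00078837  0.00139222]
```

View pics/w9.png

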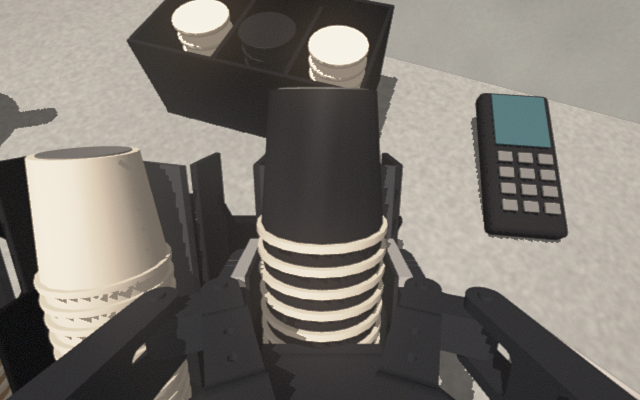

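Request:
send_rows(increments=[0.001, 0.001, 0.003, 0, 0, 0, 0.045, 0.001, 0.001, 0.003, 0, 0, 0, 0.045, 0, 0.001, 0.002, 0, 0, 0, 0.045, 0, 0, 0.001, 0, 0, 0, 0.045, 0, 0, 0, 0, 0, 0, 0.045, 0, 0, 0, 0, 0, 0, 0.045])

```text
t: 14.93
tool_pos: [663.9, 116.3, 140.6]
eef_rot: [[0.382, -0.653, 0.654], [-0.924, -0.27, 0.27], [-0.0, -0.708, -0.707]]
force: [-0.3, -0.2, -1.0]
grip_width: 52.6
```

Request:
send_rows(increments=[0, 0, 0.001, 0, 0, 0, 0.045, 0, 0, 0, 0, 0, 0, 0.056, 0, 0, 0, 0, 0, 0, 0.06, 0, 0, 0, 0, 0, 0, 0.068, 0, 0, 0, 0, 0, 0, 0.075, 0, 0, 0, 0, 0, 0, 0.075, 0, 0, 0, 0, 0, 0, 0.075, 0, 0, 0, 0, 0, 0, 0.075])

```text
t: 15.6
tool_pos: [664.6, 116.6, 140.1]
eef_rot: [[0.382, -0.653, 0.654], [-0.924, -0.27, 0.27], [0.0, -0.708, -0.706]]
force: [-0.4, 1.2, -0.3]
grip_width: 74.8
```

Run:
```python
from kin import *;from h import *;from scene import *
from rig import env
s=env.get_state();p=np.array(s['tool_pos']);R=ortho(s['eef_rot']);print(s['t'],p,s['grip_width'],s['force'])
im,d=env.capture('wrist');cv2.imwrite('pics/w10.png',im)
c=env.get_calibration('wrist');W=wcloud(c,d,s);q=(W-O)@B
m=np.isfinite(q[...,0])&(abs(q[...,1])<32)&(q[...,2]>5)&(q[...,2]<70)&(q[...,0]>95)&(q[...,0]<190)
k=q[m];print('end x',np.percentile(k[:,0],[50,98,99.7]))
for a in(110,120,130,140,150,158):
    z=k[abs(k[:,0]-a)<2.5];print(a,np.round([*np.percentile(z[:,1],[1,99]),np.percentile(z[:,2],99)],1) if len(z) else '')
```

```text
15.6 [664.56576575 116.56749079 140.12850911] 74.81208029930691 [-0.41994632  1.23058516 -0.34140461]
end x [128.80774662 161.40003332 162.67330773]
110 [-31.2  31.   57. ]
120 [-31.3  31.   54.6]
130 [-31.2  31.3  53.3]
140 [-21.3  20.3  52.5]
150 [-20.6  19.6  51.5]
158 [-19.9  18.8  50.8]
```

View pics/w10.png

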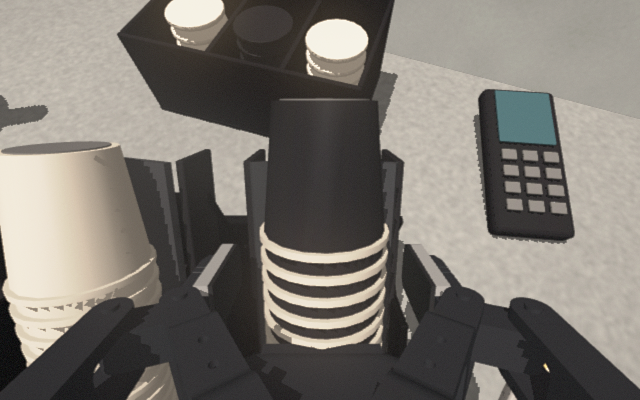

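```bash
cat >> scene.py <<'E'
from h import *
phr=np.radians(10);Rr=pitched(ps,phr);g=92.;dd=11.
G=O+g*B[:,0]+30.3*B[:,2]-0.5*B[:,1]
Tr=G+dd*Rr[:,2]
# sleeve axis in tool coords
ax=Rr.T@B[:,0]
def final(theta):
    return pitched(theta,np.pi/4+phr)
def fpos(theta,zup=0,ctr=None):
    c=mat if ctr is None else ctr
    return np.array([c[0],c[1],c[2]+g+zup])+dd*final(theta)[:,2]
E
python3 - <<'E'
from kin import *;from scene import *
from rig import env
s=env.get_state();p=np.array(s['tool_pos']);R=ortho(s['eef_rot']);j=np.array(s['joints'])
print('grasp',Tr,'ax',ax)
ret=p-110*R[:,2];jr,e=IK(ret,R,j);print('ret',ret,np.round(jr,2),e)
pre=Tr-110*Rr[:,2];jp,e=IK(pre,Rr,jr);print('pre',pre,np.round(jp,2),e)
jg,e=IK(Tr,Rr,jp);print('grasp',np.round(jg,2),e)
for th in (73,100,120,140,163,175,190):
    Rf=final(np.radians(th));jj=jg
    jf,e=IK(fpos(np.radians(th),150),Rf,[-.3,.3,1.5,.2,2.0,-1.0]);jf2,e2=IK(fpos(np.radians(th)),Rf,jf);print(th,np.round(jf,2),round(e,4),np.round(jf2,2),round(e2,4),fpos(np.radians(th)))
E
```

```text
grasp [655.70785397 112.65842007 142.65368095] ax [-2.77555756e-17 -8.19152044e-01 -5.73576436e-01]
ret [592.60401729  86.84837433 217.78218688] [-0.03  0.13  2.13  1.13  0.32  0.16] 1.3242162336586467e-14
pre [638.04793372 105.37921262 250.98253378] [0.12 0.34 1.5  0.05 1.14 1.29] 3.111444719128395e-11
grasp [0.13 0.45 1.61 0.06 0.91 1.28] 4.5177136184195125e-10
73 [-0.74  0.58  1.45  0.84  1.63 -0.62] 0.0 [-0.74  0.73  1.58  0.85  1.44 -0.84] 0.0 [ 592.13446568 -202.18305105   94.6906592 ]
100 [-0.64  0.73  1.16  0.65  1.97 -0.79] 0.0 [-0.64  0.86  1.3   0.61  1.75 -0.95] 0.0 [ 587.93531314 -201.92621987   94.6906592 ]
120 [-0.55  0.82  0.97  0.5   2.19 -0.97] 0.0 [-0.55  0.93  1.12  0.43  1.96 -1.1 ] 0.0 [ 584.99466376 -202.99652872   94.6906592 ]
140 [-0.46  0.89  0.84  0.28  2.35 -1.23] 0.0 [-0.46  0.99  0.99  0.23  2.1  -1.32] 0.0 [ 582.59742441 -205.00805137   94.6906592 ]
163 [-0.34  0.91  0.79 -0.06  2.41 -1.64] 0.0 [-0.34  1.01  0.95 -0.05  2.15 -1.62] 0.0 [ 580.88305105 -208.16553432   94.6906592 ]
175 [-0.28  0.9   0.81 -0.23  2.37 -1.85] 0.0 [-0.28  1.    0.97 -0.19  2.12 -1.78] 0.0 [ 580.52361584 -210.01466815   94.6906592 ]
190 [-0.21  0.86  0.89 -0.41  2.27 -2.07] 0.0 [-0.21  0.97  1.04 -0.35  2.03 -1.96] 0.0 [ 580.62621987 -212.36468686   94.6906592 ]
```

```bash
cat >> kin.py <<'E'
def check(p,R,v,w,n,j):
    import numpy as np
    from h import path
    j=np.array(j);mx=0;me=0
    for k in range(n):
        o,Rk=path(p,R,v,w,k+1);jn,e=IK(o[-1],Rk,j);mx=np.maximum(mx,np.abs(jn-j)*12);me=max(me,e);j=jn
    print('max speed',np.round(mx,2),'err',round(me,4),'end j',np.round(j,2));return j
E
python3 - <<'E'
from kin import *;from scene import *
from rig import env
s=env.get_state();p=np.array(s['tool_pos']);R=ortho(s['eef_rot']);j=np.array(s['joints'])
ret=p-110*R[:,2];j=check(p,R,np.array([0,0,-110/6]),np.zeros(3),6,j)
pre=Tr-110*Rr[:,2];v,w=row(ret,R,pre,Rr,12);plan(ret,R,pre,Rr,12);check(ret,R,v,w,12,j)
E
```

```text
max speed [0.16 0.44 0.14 1.25 0.26 1.2 ] err 0.0 end j [-0.03  0.13  2.13  1.13  0.32  0.16]
12 rows m: [2e-05, -0.005, -0.00045] [-0.05097, 3e-05, 9e-05] |v| 5.0 deg 2.92
[[596.0, 88.0, 222.0], [606.0, 92.0, 232.0], [617.0, 97.0, 241.0], [629.0, 102.0, 248.0]]
max speed [0.18 0.35 0.66 3.25 0.91 3.36] err 0.0 end j [0.12 0.34 1.5  0.05 1.14 1.29]
```

Request:
send_rows(increments=[0, 0, -0.01, 0, 0, 0, 0.075, 0, 0, -0.018, 0, 0, 0, 0.075, 0, 0, -0.021, 0, 0, 0, 0.075, 0, 0, -0.021, 0, 0, 0, 0.075, 0, 0, -0.02, 0, 0, 0, 0.075, 0, 0, -0.02, 0, 0, 0, 0.075, 0, -0.0025, -0.0002, -0.0255, 0, 0, 0.075, 0, -0.0025, -0.0002, -0.0255, 0, 0, 0.075, 0, -0.0025, -0.0002, -0.0255, 0, 0, 0.075, 0, -0.0025, -0.0002, -0.0255, 0, 0, 0.075, 0, -0.0025, -0.0002, -0.0255, 0, 0, 0.075, 0, -0.0025, -0.0002, -0.0255, 0, 0, 0.075])

```text
t: 16.65
tool_pos: [602.1, 90.8, 228.7]
eef_rot: [[0.382, -0.746, 0.546], [-0.924, -0.308, 0.225], [0.0, -0.59, -0.807]]
force: [-0.0, -0.4, -0.4]
grip_width: 74.8
```

Request:
send_rows(increments=[0, -0.005, -0.0004, -0.051, 0, 0, 0.07, 0, -0.005, -0.0004, -0.051, 0, 0, 0.07, 0, -0.005, -0.0004, -0.051, 0, 0, 0.07, 0, -0.005, -0.0004, -0.051, 0, 0, 0.07, 0, -0.005, -0.0004, -0.051, 0, 0, 0.07, 0, -0.005, -0.0004, -0.051, 0, 0, 0.07, 0, -0.005, -0.0004, -0.051, 0, 0, 0.07, 0, -0.005, -0.0004, -0.051, 0, 0, 0.07, 0, -0.005, -0.0004, -0.051, 0, 0, 0.07, 0, 0, 0, 0, 0, 0, 0.07, 0, 0, 0, 0, 0, 0, 0.07, 0, 0, 0, 0, 0, 0, 0.07])

```text
t: 17.65
tool_pos: [637.5, 105.6, 249.8]
eef_rot: [[0.382, -0.91, 0.159], [-0.924, -0.376, 0.066], [-0.0, -0.173, -0.985]]
force: [-0.4, -0.4, 0.3]
grip_width: 70.3
```

```bash
cat > look.py <<'E'
import sys
from kin import *;from scene import *
from rig import env
s=env.get_state();p=np.array(s['tool_pos']);R=ortho(s['eef_rot']);print(s['t'],np.round(p,1),np.round(s['joints'],3),s['grip_width'],np.round(s['force'],1))
im,d=env.capture('wrist');cv2.imwrite(f'pics/{sys.argv[1]}.png',im)
c=env.get_calibration('wrist');W=wcloud(c,d,s);q=(W-O)@B
E
cat look.py > l1.py
cat >> l1.py <<'E'
m=np.isfinite(q[...,0])&(abs(q[...,1])<32)&(q[...,2]>22)&(q[...,2]<70)&(q[...,0]>20)&(q[...,0]<190)
k=q[m];print('end x',np.percentile(k[:,0],[50,98,99.7]))
for a in(70,80,90,100,120,140,158):
    z=k[abs(k[:,0]-a)<2.5];print(a,np.round([*np.percentile(z[:,1],[1,99]),np.percentile(z[:,2],98)],1) if len(z) else '')
print('to grasp: tool-frame shift',np.round(R.T@(Tr-p),1),'rot',np.round(Ro.from_matrix(R.T@Rr).as_rotvec(),4))
E
python3 l1.py w11
```

```text
17.65 [637.5 105.6 249.8] [0.124 0.34  1.499 0.051 1.136 1.285] 70.3370242675885 [-0.4 -0.4  0.3]
end x [124.40038621 163.32596699 163.74686609]
70 [-19.6  22.1  56.5]
80 [-26.4  22.4  56.5]
90 [-25.8  24.4  56.9]
100 [-26.2  24.8  56.6]
120 [-23.9  22.7  54.4]
140 [-22.2  20.6  52.2]
158 [-20.5  18.7  50.5]
to grasp: tool-frame shift [  0.4  -0.7 108.9] rot [0.0012 0.0005 0.001 ]
```

View pics/w11.png

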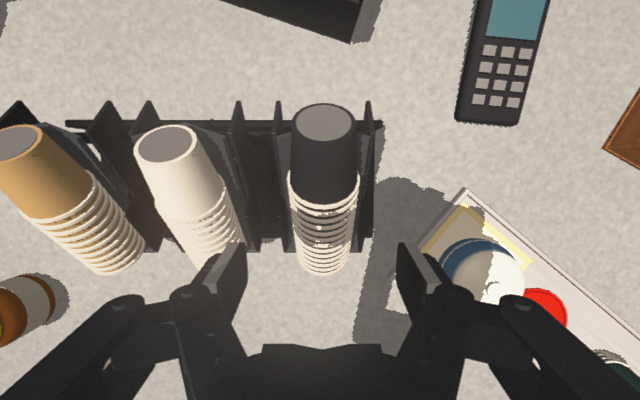

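Request:
send_rows(increments=[0, 0, 0.02, 0, 0, 0, 0.07, 0, 0, 0.02, 0, 0, 0, 0.07, 0, 0, 0.02, 0, 0, 0, 0.07, 0, 0, 0.02, 0, 0, 0, 0.066, 0, 0, 0.013, 0, 0, 0, 0.066, 0, 0, 0.008, 0, 0, 0, 0.066, 0, 0, 0.005, 0, 0, 0, 0.066, 0, 0, 0.003, 0, 0, 0, 0.066, 0, 0, 0, 0, 0, 0, 0.066, 0, 0, 0, 0, 0, 0, 0.066])

```text
t: 18.53
tool_pos: [656.1, 112.9, 144.0]
eef_rot: [[0.382, -0.91, 0.162], [-0.924, -0.376, 0.066], [0.0, -0.175, -0.985]]
force: [0.2, 0.4, -0.3]
grip_width: 66.4
```

```bash
python3 l1.py w12
```

```text
18.5333 [656.1 112.9 144. ] [0.132 0.445 1.612 0.056 0.915 1.28 ] 66.3711033285692 [ 0.2  0.4 -0.3]
end x [147.89214912 163.61633809 163.98242119]
70 [-19.4  16.   56.4]
80 [-22.6  22.5  56.5]
90 [-23.   21.7  56.7]
100 [-24.   22.5  56.5]
120 [-23.3  22.4  54.1]
140 [-29.4  29.8  69.8]
158 [-19.6  18.7  50.2]
to grasp: tool-frame shift [0.1 0.7 1.2] rot [-0.0011 -0.0003  0.0011]
```

View pics/w12.png

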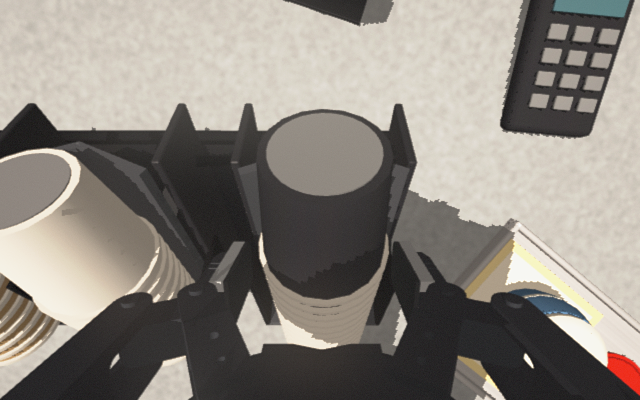

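Request:
send_rows(increments=[0, 0, 0, 0, 0, 0, 0.056, 0, 0, 0, 0, 0, 0, 0.045, 0, 0, 0, 0, 0, 0, 0.045, 0, 0, 0, 0, 0, 0, 0.045, 0, 0, 0, 0, 0, 0, 0.045])

```text
t: 19.0
tool_pos: [656.5, 112.4, 144.6]
eef_rot: [[0.382, -0.91, 0.163], [-0.924, -0.376, 0.065], [0.002, -0.175, -0.984]]
force: [-1.6, -3.0, 5.6]
grip_width: 52.2
```

Request:
send_rows(increments=[0, 0, -0.004, 0, 0, 0, 0.045, 0, 0, -0.008, 0, 0, 0, 0.045, 0, 0, -0.012, 0, 0, 0, 0.045, 0, 0, -0.016, 0, 0, 0, 0.045, 0, 0, -0.02, 0, 0, 0, 0.045, 0, 0, -0.025, 0, 0, 0, 0.045, 0, 0, -0.025, 0, 0, 0, 0.045, 0, 0, -0.025, 0, 0, 0, 0.045, 0, 0, -0.025, 0, 0, 0, 0.045, 0, 0, -0.025, 0, 0, 0, 0.045, 0, 0, -0.015, 0, 0, 0, 0.045, 0, 0, 0, 0, 0, 0, 0.045])

```text
t: 20.0
tool_pos: [624.7, 100.0, 345.8]
eef_rot: [[0.382, -0.908, 0.169], [-0.924, -0.376, 0.067], [0.002, -0.182, -0.983]]
force: [0.1, -0.7, -0.8]
grip_width: 52.1
```

```bash
cat look.py > l2.py
cat >> l2.py <<'E'
T=np.array(c['T_tool_cam']);v,u=np.mgrid[0:400,0:640];P=np.stack([(u-c['cx'])/c['fx']*d,(v-c['cy'])/c['fy']*d,d],-1)@T[:3,:3].T+T[:3,3]
np.savez(f'pics/{sys.argv[1]}.npz',P=P,im=im)
m=(d>0)&(abs(P[...,0])<30)&(P[...,2]>-100)&(P[...,2]<10)&(P[...,1]<0)&(v<240)
q=P[m]
# fit closed end disc: top face plane, normal ~ -? region of points
f=q[(q[:,2]<-30)&(q[:,1]<-20)];print(len(f))
E
python3 l2.py w13
```

```text
20.0 [624.7 100.  345.8] [0.117 0.276 1.356 0.049 1.332 1.288] 52.065867956316616 [ 0.1 -0.7 -0.8]
15732
```

View pics/w13.png

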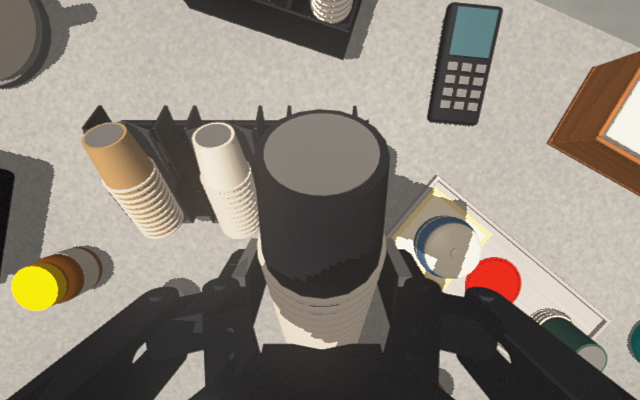

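Run:
```python
from scene import *
for n in('w13',):
    D=np.load(f'pics/{n}.npz');P=D['P'];v,u=np.mgrid[0:400,0:640]
    m=((u-324)/52.)**2+((v-153)/36.)**2<1
    q=P[m];q=q[np.isfinite(q).all(1)];c0=np.median(q,0);q=q[np.linalg.norm(q-c0,axis=1)<25]
    mu=q.mean(0);V=np.linalg.svd(q-mu)[2][2];V*=np.sign(V@ax);print('disc',mu,'normal',V,'ax',ax,'angle',np.degrees(np.arccos(V@ax)))
    S=np.c_[np.cross(V,[0,0,1.])];print('expected end ctr', -dd*np.array([0,0,1])+ax*(162-g), 'cyl pts')
    # axis line at end centre 70 mm back
    print('grip point on axis from end',mu-70*V)
```

```text
disc [ 2.04257454e-02 -5.69953109e+01 -5.03198381e+01] normal [-9.57200832e-05 -8.22809818e-01 -5.68316807e-01] ax [-2.77555756e-17 -8.19152044e-01 -5.73576436e-01] angle 0.3671059674389827
expected end ctr [-1.94289029e-15 -5.73406431e+01 -5.11503505e+01] cyl pts
grip point on axis from end [  0.02712615   0.60137636 -10.53766163]
```

```bash
sed -i 's/g=92.;dd=11./g=92.3;dd=10.5/' scene.py
python3 - <<'E'
from kin import *;from scene import *
from rig import env
# keep Rr-based; 
s=env.get_state();p=np.array(s['tool_pos']);R=ortho(s['eef_rot']);j=np.array(s['joints']);print(p,s['t'])
RA=pitched(np.radians(120),np.radians(10));pA=np.array([560,-40,370.])
n=20;v,w=row(p,R,pA,RA,n);plan(p,R,pA,RA,n);j1=check(p,R,v,w,n,j)
th=np.radians(163);RB=final(th);pB=fpos(th,110);n=18
v,w=row(pA,RA,pB,RB,n);plan(pA,RA,pB,RB,n);j2=check(pA,RA,v,w,n,j1)
E
```

```text
[624.11821377  99.92625758 342.91990207] 20.05
20 rows m: [-0.00052, 0.00832, -0.00286] [-0.00011, -0.01502, -0.08378] |v| 8.8 deg 4.88
[[616.0, 97.0, 344.0], [580.0, 73.0, 351.0], [557.0, 36.0, 358.0], [551.0, -6.0, 365.0]]
max speed [0.21 0.17 0.28 0.2  0.28 1.22] err 0.0 end j [-0.17  0.3   1.26  0.14  1.69 -0.68]
18 rows m: [-0.00563, 0.0112, 0.00455] [0.04152, -0.02297, -0.03605] |v| 13.3 deg 3.41
[[560.0, -52.0, 364.0], [563.0, -96.0, 335.0], [569.0, -137.0, 300.0], [575.0, -172.0, 261.0], [580.0, -202.0, 217.0]]
max speed [0.33 0.44 0.31 0.37 0.48 0.75] err 0.0 end j [-0.34  0.93  0.84 -0.05  2.33 -1.63]
```

Request:
send_rows(increments=[-0.0005, 0.0083, -0.0029, 0, -0.015, -0.0838, 0.045, -0.0005, 0.0083, -0.0029, 0, -0.015, -0.0838, 0.045, -0.0005, 0.0083, -0.0029, 0, -0.015, -0.0838, 0.045, -0.0005, 0.0083, -0.0029, 0, -0.015, -0.0838, 0.045, -0.0005, 0.0083, -0.0029, 0, -0.015, -0.0838, 0.045, -0.0005, 0.0083, -0.0029, 0, -0.015, -0.0838, 0.045, -0.0005, 0.0083, -0.0029, 0, -0.015, -0.0838, 0.045, -0.0005, 0.0083, -0.0029, 0, -0.015, -0.0838, 0.045, -0.0005, 0.0083, -0.0029, 0, -0.015, -0.0838, 0.045, -0.0005, 0.0083, -0.0029, 0, -0.015, -0.0838, 0.045])

```text
t: 20.88
tool_pos: [559.3, 44.1, 352.5]
eef_rot: [[0.948, -0.313, 0.05], [-0.317, -0.934, 0.166], [-0.005, -0.173, -0.985]]
force: [-0.3, 0.8, -0.3]
grip_width: 52.1
```

Request:
send_rows(increments=[-0.0005, 0.0083, -0.0029, 0, -0.015, -0.0838, 0.045, -0.0005, 0.0083, -0.0029, 0, -0.015, -0.0838, 0.045, -0.0005, 0.0083, -0.0029, 0, -0.015, -0.0838, 0.045, -0.0005, 0.0083, -0.0029, 0, -0.015, -0.0838, 0.045, -0.0005, 0.0083, -0.0029, 0, -0.015, -0.0838, 0.045, -0.0005, 0.0083, -0.0029, 0, -0.015, -0.0838, 0.045, -0.0005, 0.0083, -0.0029, 0, -0.015, -0.0838, 0.045, -0.0005, 0.0083, -0.0029, 0, -0.015, -0.0838, 0.045, -0.0005, 0.0083, -0.0029, 0, -0.015, -0.0838, 0.045, -0.0005, 0.0083, -0.0029, 0, -0.015, -0.0838, 0.045, 0, 0, 0, 0, 0, 0, 0.045, 0, 0, 0, 0, 0, 0, 0.045])

```text
t: 21.88
tool_pos: [560.0, -39.9, 366.7]
eef_rot: [[0.867, 0.489, -0.093], [0.498, -0.854, 0.152], [-0.005, -0.178, -0.984]]
force: [-0.5, 0.6, -1.2]
grip_width: 52.1
```

Run:
```python
from kin import *;from scene import *
from rig import env
s=env.get_state();p=np.array(s['tool_pos']);R=ortho(s['eef_rot']);j=np.array(s['joints']);print(p,s['t'],s['grip_width'])
th=np.radians(163);RB=final(th);pB=fpos(th,110);n=18
v,w=row(p,R,pB,RB,n);plan(p,R,pB,RB,n);j2=check(p,R,v,w,n,j)
```

```text
[560.04193934 -39.94940287 366.69893906] 21.8833 52.12677694486998
18 rows m: [-0.00563, 0.01112, 0.00436] [0.04115, -0.02288, -0.03623] |v| 13.2 deg 3.4
[[560.0, -52.0, 360.0], [563.0, -96.0, 332.0], [568.0, -136.0, 298.0], [574.0, -172.0, 260.0], [580.0, -202.0, 217.0]]
max speed [0.32 0.44 0.31 0.37 0.48 0.74] err 0.0 end j [-0.34  0.93  0.84 -0.05  2.33 -1.63]
```

Request:
send_rows(increments=[-0.0056, 0.0111, 0.0044, 0.0412, -0.0229, -0.0362, 0.045, -0.0056, 0.0111, 0.0044, 0.0412, -0.0229, -0.0362, 0.045, -0.0056, 0.0111, 0.0044, 0.0412, -0.0229, -0.0362, 0.045, -0.0056, 0.0111, 0.0044, 0.0412, -0.0229, -0.0362, 0.045, -0.0056, 0.0111, 0.0044, 0.0412, -0.0229, -0.0362, 0.045, -0.0056, 0.0111, 0.0044, 0.0412, -0.0229, -0.0362, 0.045, -0.0056, 0.0111, 0.0044, 0.0412, -0.0229, -0.0362, 0.045, -0.0056, 0.0111, 0.0044, 0.0412, -0.0229, -0.0362, 0.045, -0.0056, 0.0111, 0.0044, 0.0412, -0.0229, -0.0362, 0.045])

```text
t: 22.63
tool_pos: [568.5, -136.1, 299.1]
eef_rot: [[0.619, 0.634, -0.464], [0.781, -0.555, 0.284], [-0.077, -0.538, -0.839]]
force: [0.9, 0.4, -0.8]
grip_width: 52.0
```

Request:
send_rows(increments=[-0.0056, 0.0111, 0.0044, 0.0412, -0.0229, -0.0362, 0.045, -0.0056, 0.0111, 0.0044, 0.0412, -0.0229, -0.0362, 0.045, -0.0056, 0.0111, 0.0044, 0.0412, -0.0229, -0.0362, 0.045, -0.0056, 0.0111, 0.0044, 0.0412, -0.0229, -0.0362, 0.045, -0.0056, 0.0111, 0.0044, 0.0412, -0.0229, -0.0362, 0.045, -0.0056, 0.0111, 0.0044, 0.0412, -0.0229, -0.0362, 0.045, -0.0056, 0.0111, 0.0044, 0.0412, -0.0229, -0.0362, 0.045, -0.0056, 0.0111, 0.0044, 0.0412, -0.0229, -0.0362, 0.045, -0.0056, 0.0111, 0.0044, 0.0412, -0.0229, -0.0362, 0.045, 0, 0, 0, 0, 0, 0, 0.045, 0, 0, 0, 0, 0, 0, 0.045, 0, 0, 0, 0, 0, 0, 0.045])

```text
t: 23.63
tool_pos: [582.0, -207.1, 207.4]
eef_rot: [[0.291, 0.551, -0.782], [0.957, -0.168, 0.238], [-0.001, -0.817, -0.576]]
force: [0.1, -0.9, -0.2]
grip_width: 52.0
```

```bash
cat > l3.py <<'E'
import sys
from kin import *;from scene import *
from rig import env
s=env.get_state();p=np.array(s['tool_pos']);R=ortho(s['eef_rot']);print(s['t'],np.round(p,1),np.round(s['joints'],3),s['grip_width'],np.round(s['force'],1))
th=np.radians(163);print('axis world',np.round(R@np.array([0,-.8228,-.5683]),4));gp=p+R@np.array([0,.6,-10.5]);mo=gp-R@np.array([0,-.8228,-.5683])*92.3;print('mouth ctr',np.round(mo,1),'rel mat',np.round(mo-mat,1))
n=sys.argv[1]
im,d=env.capture('side');cv2.imwrite(f'pics/{n}s.png',cv2.resize(im[170:320,290:430],None,fx=4,fy=3.9,interpolation=cv2.INTER_CUBIC))
im,d=env.capture('wrist');cv2.imwrite(f'pics/{n}.png',im);np.savez(f'pics/{n}.npz',d=d,im=im,p=p,R=R)
RB=final(th);pB=fpos(th,float(sys.argv[2]));print('shift',np.round(R.T@(pB-p),1),'rot',np.round(Ro.from_matrix(R.T@RB).as_rotvec(),4))
E
python3 l3.py w14 110
```

```text
23.6333 [ 582.  -207.1  207.4] [-0.341  0.927  0.838 -0.052  2.333 -1.633] 52.00867160645553 [ 0.1 -0.9 -0.2]
axis world [-0.009   0.0035  0.9999]
mouth ctr [ 591.3 -210.   120.7] rel mat [  1.8   0.8 111.7]
shift [-1.3  1.5  1.5] rot [0.0032 0.0015 0.0002]
```

View pics/w14.png

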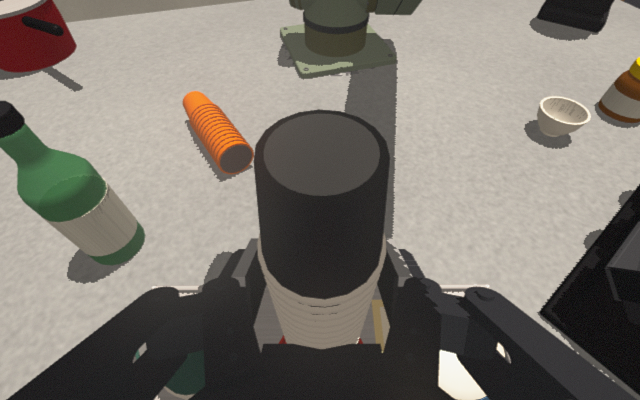

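View pics/w14s.png

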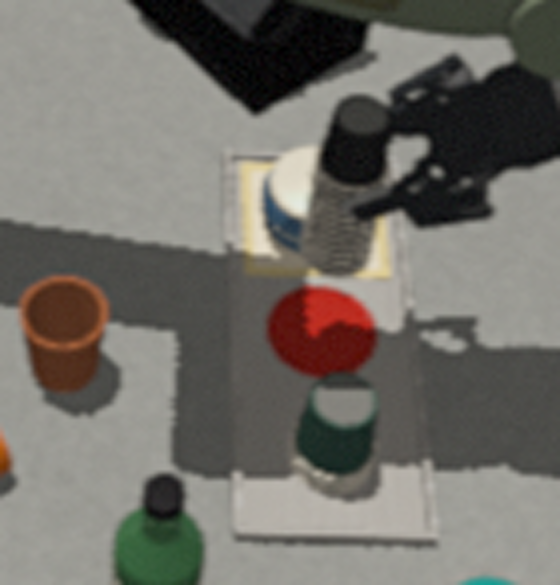

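Request:
send_rows(increments=[-0.0002, 0.0105, 0.0077, 0.0006, 0.0003, 0, 0.045, -0.0002, 0.0105, 0.0077, 0.0006, 0.0003, 0, 0.045, -0.0002, 0.0105, 0.0077, 0.0006, 0.0003, 0, 0.045, -0.0002, 0.0105, 0.0077, 0.0006, 0.0003, 0, 0.045, -0.0002, 0.0105, 0.0077, 0.0006, 0.0003, 0, 0.045, -0.0002, 0.0105, 0.0077, 0, 0, 0, 0.045, 0, 0.0105, 0.0077, 0, 0, 0, 0.045, 0, 0.0066, 0.0046, 0, 0, 0, 0.045, 0, 0.0033, 0.0023, 0, 0, 0, 0.045, 0, 0, 0, 0, 0, 0, 0.045, 0, 0, 0, 0, 0, 0, 0.045])

```text
t: 24.65
tool_pos: [579.9, -208.2, 103.6]
eef_rot: [[0.291, 0.548, -0.784], [0.957, -0.166, 0.239], [0.001, -0.82, -0.573]]
force: [0.6, 0.7, 0.2]
grip_width: 51.9
```

```bash
python3 l3.py w15 0
```

```text
24.65 [ 579.9 -208.2  103.6] [-0.343  0.998  0.944 -0.046  2.159 -1.625] 51.917290652136856 [0.6 0.7 0.2]
axis world [-5.5e-03  8.0e-04  1.0e+00]
mouth ctr [ 589.  -210.9   16.8] rel mat [-0.5 -0.1  7.8]
shift [0.3 7.6 3.7] rot [-0.0009  0.0003  0.0012]
```

View pics/w15s.png

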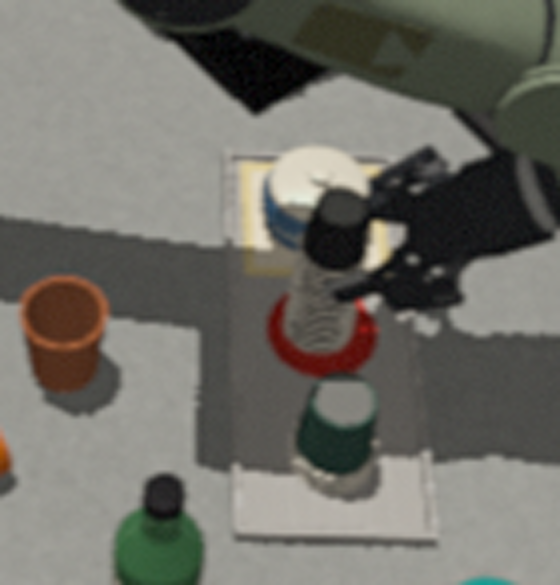

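Request:
send_rows(increments=[0, 0.0016, 0.0011, 0, 0, 0, 0.045, 0, 0.0016, 0.0011, 0, 0, 0, 0.045, 0, 0.0012, 0.0009, 0, 0, 0, 0.045, 0, 0.0008, 0.0006, 0, 0, 0, 0.045, 0, 0, 0, 0, 0, 0, 0.045, 0, 0, 0, 0, 0, 0, 0.045])

```text
t: 25.25
tool_pos: [579.7, -208.1, 96.9]
eef_rot: [[0.291, 0.548, -0.784], [0.957, -0.166, 0.239], [0.001, -0.82, -0.572]]
force: [-0.3, 0.5, -0.8]
grip_width: 52.1
```

Request:
send_rows(increments=[0, 0.0008, 0.0006, 0, 0, 0, 0.045, 0, 0.0004, 0.0003, 0, 0, 0, 0.045, 0, 0, 0, 0, 0, 0, 0.045])

```text
t: 25.5
tool_pos: [579.7, -208.1, 96.0]
eef_rot: [[0.291, 0.548, -0.784], [0.957, -0.166, 0.239], [0.001, -0.82, -0.573]]
force: [1.4, -0.1, 2.2]
grip_width: 51.9
```

Request:
send_rows(increments=[0, 0.0004, 0.0003, 0, 0, 0, 0.045, 0, 0, 0, 0, 0, 0, 0.045, 0, 0, 0, 0, 0, 0, 0.045])

```text
t: 25.75
tool_pos: [579.6, -208.1, 96.0]
eef_rot: [[0.291, 0.548, -0.784], [0.957, -0.166, 0.239], [0.001, -0.82, -0.573]]
force: [1.1, -1.1, 3.8]
grip_width: 52.1
```

Request:
send_rows(increments=[0, 0, 0, 0, 0, 0, 0.055, 0, 0, 0, 0, 0, 0, 0.058, 0, 0, 0, 0, 0, 0, 0.063, 0, 0, 0, 0, 0, 0, 0.07, 0, 0, 0, 0, 0, 0, 0.075, 0, 0, 0, 0, 0, 0, 0.075, 0, 0, 0, 0, 0, 0, 0.075])

```text
t: 26.33
tool_pos: [579.6, -208.2, 94.9]
eef_rot: [[0.292, 0.548, -0.784], [0.957, -0.166, 0.239], [0.001, -0.82, -0.573]]
force: [-0.3, 1.0, 0.1]
grip_width: 75.0
```

```bash
python3 l3.py w16 0
```

```text
26.3333 [ 579.6 -208.2   94.9] [-0.343  1.005  0.951 -0.046  2.145 -1.624] 75.0157197702315 [-0.3  1.   0.1]
axis world [-5.3e-03  7.0e-04  1.0e+00]
mouth ctr [ 588.7 -210.8    8.1] rel mat [-0.8 -0.  -0.9]
shift [ 0.4  0.6 -1.6] rot [-0.0012  0.0003  0.0012]
```

View pics/w16.png

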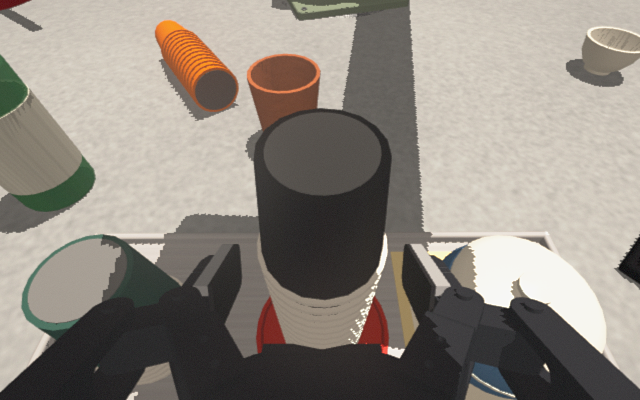

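View pics/w16s.png

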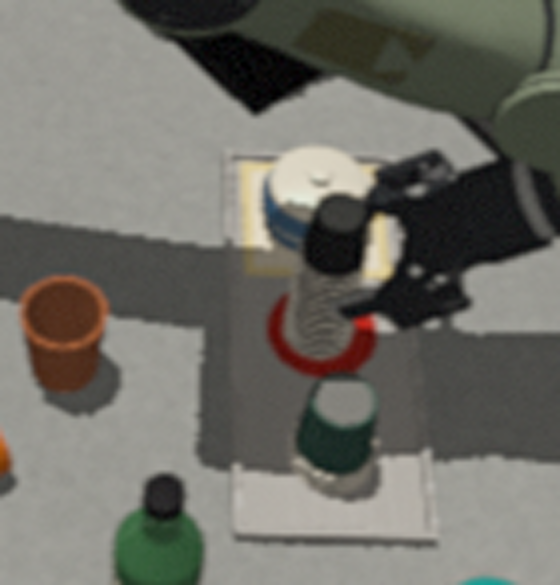

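Run:
```python
from kin import *;from scene import *
from rig import env
s=env.get_state();p=np.array(s['tool_pos']);R=ortho(s['eef_rot']);j=np.array(s['joints'])
for dist in(50,70,90,110):
    jn,e=IK(p-dist*R[:,2],R,j);print(dist,np.round(jn,2),round(e,4))
q=p-80*R[:,2];j1=check(p,R,np.array([0,0,-10.]),np.zeros(3),8,j)
q2=q+[-40,20,170];R2=pitched(np.radians(163),np.radians(10));
v,w=row(q,R,q2,R2,12);plan(q,R,q2,R2,12);check(q,R,v,w,12,j1)
```

```text
50 [-0.34  1.06  0.74 -0.05  2.3  -1.63] 0.0
70 [-0.34  1.1   0.64 -0.05  2.37 -1.63] 0.0
90 [-0.34  1.14  0.52 -0.06  2.45 -1.64] 0.0
110 [-0.34  1.19  0.37 -0.06  2.54 -1.65] 0.0
max speed [0.01 0.22 0.68 0.02 0.46 0.03] err 0.0 end j [-0.34  1.12  0.58 -0.05  2.4  -1.64]
12 rows m: [0.00063, -0.01132, -0.00986] [-0.06554, -1e-05, 0.00011] |v| 15.0 deg 3.76
[[644.0, -227.0, 156.0], [644.0, -225.0, 201.0], [635.0, -220.0, 245.0], [618.0, -213.0, 286.0]]
max speed [0.01 0.68 0.67 0.06 0.78 0.04] err 0.0 end j [-0.35  0.49  1.12 -0.01  1.71 -1.62]
```

Request:
send_rows(increments=[0, 0, -0.006, 0, 0, 0, 0.078, 0, 0, -0.01, 0, 0, 0, 0.08, 0, 0, -0.011, 0, 0, 0, 0.08, 0, 0, -0.011, 0, 0, 0, 0.08, 0, 0, -0.011, 0, 0, 0, 0.08, 0, 0, -0.011, 0, 0, 0, 0.08, 0, 0, -0.01, 0, 0, 0, 0.08, 0, 0, -0.01, 0, 0, 0, 0.08])

```text
t: 27.1
tool_pos: [642.9, -227.4, 141.5]
eef_rot: [[0.291, 0.548, -0.784], [0.957, -0.166, 0.239], [0.001, -0.819, -0.573]]
force: [0.9, -0.7, -0.1]
grip_width: 79.9
```

Request:
send_rows(increments=[0.0006, -0.0113, -0.0099, -0.0655, 0, 0, 0.08, 0.0006, -0.0113, -0.0099, -0.0655, 0, 0, 0.08, 0.0006, -0.0113, -0.0099, -0.0655, 0, 0, 0.08, 0.0006, -0.0113, -0.0099, -0.0655, 0, 0, 0.08, 0.0006, -0.0113, -0.0099, -0.0655, 0, 0, 0.08, 0.0006, -0.0113, -0.0099, -0.0655, 0, 0, 0.08, 0.0006, -0.0113, -0.0099, -0.0655, 0, 0, 0.08, 0.0006, -0.0113, -0.0099, -0.0655, 0, 0, 0.08, 0.0006, -0.0113, -0.0099, -0.0655, 0, 0, 0.08, 0.0006, -0.0113, -0.0099, -0.0655, 0, 0, 0.08, 0.0006, -0.0113, -0.0099, -0.0655, 0, 0, 0.08, 0.0006, -0.0113, -0.0099, -0.0655, 0, 0, 0.08])

```text
t: 28.1
tool_pos: [602.6, -207.8, 312.6]
eef_rot: [[0.291, 0.943, -0.162], [0.957, -0.287, 0.05], [0.001, -0.17, -0.985]]
force: [-0.3, 0.7, 0.0]
grip_width: 80.4
```

Request:
send_rows(increments=[0, 0, -0.03, 0, 0, 0, 0.08, 0, 0, -0.03, 0, 0, 0, 0.08, 0, 0, -0.02, 0, 0, 0, 0.08, 0, 0, 0, 0, 0, 0, 0.08, 0, 0, 0, 0, 0, 0, 0.08])

```text
t: 28.52
tool_pos: [616.4, -212.0, 391.2]
eef_rot: [[0.291, 0.942, -0.164], [0.957, -0.287, 0.051], [0.001, -0.171, -0.985]]
force: [0.4, -0.6, 0.3]
grip_width: 80.0
```

```bash
python3 l3.py w17 0
python3 - <<'E'
from scene import *
from rig import env
c=env.get_calibration('wrist');D=np.load('pics/w17.npz');W=wcloud(c,D['d'],dict(tool_pos=D['p'],eef_rot=D['R']))
m=(W[...,2]>164)&(W[...,2]<180)&(np.hypot(W[...,0]-589,W[...,1]+211)<45);print('sleeve top',W[m].mean(0),m.sum())
m=(W[...,2]>60)&(W[...,2]<74)&(np.hypot(W[...,0]-622,W[...,1]+101)<60);print('bowl',W[m].mean(0),m.sum(),W[m].min(0),W[m].max(0))
im,d=env.capture('top');cv2.imwrite('pics/topf.png',cv2.resize(im[90:250,160:460],None,fx=2.6,fy=2.6,interpolation=cv2.INTER_CUBIC))
im,d=env.capture('side');cv2.imwrite('pics/sidef.png',cv2.resize(im[80:350,220:440],None,fx=2.2,fy=2.2,interpolation=cv2.INTER_CUBIC))
E
```

```text
28.5167 [ 616.4 -212.   391.2] [-0.345  0.515  0.877 -0.008  1.922 -1.623] 80.00058425164946 [ 0.4 -0.6  0.3]
axis world [-0.6825  0.2074  0.7008]
mouth ctr [ 681.6 -231.9  336.7] rel mat [ 92.1 -21.1 327.7]
shift [ -6.8  16.5 297.5] rot [ 0.7878 -0.      0.0012]
sleeve top [ 586.92482111 -209.71731268  172.82936413] 944
bowl [ 620.9075445  -103.66137237   67.40847446] 2083 [ 581.98221808 -142.41725682   60.14353614] [661.65023398 -63.0690615   73.89254821]
```

View pics/sidef.png

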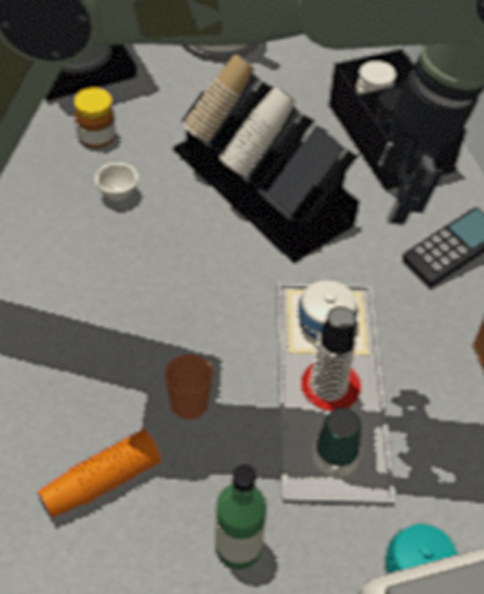

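View pics/topf.png

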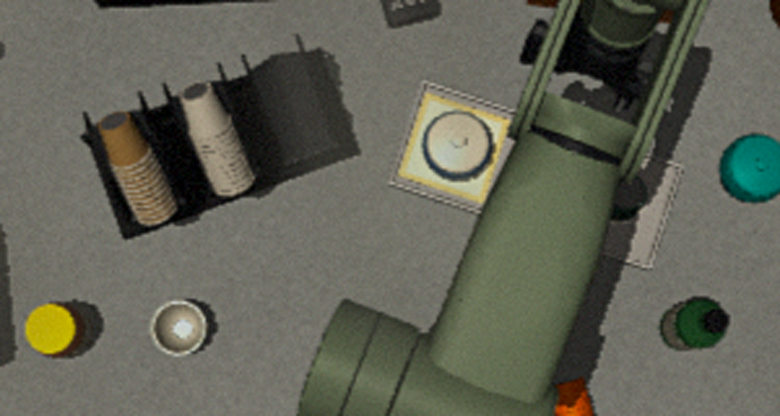

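View pics/w17.png

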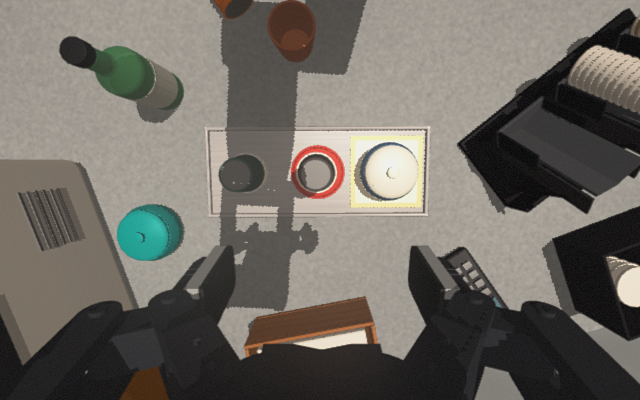

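The wrist view shows the sleeve at (318,172), standing centred inside the red mat with red visible all round. The bowl at (390,172) is wholly on the card, and the tall cups, rack stacks and mug look untouched. I'm handing the job in.

```bash
python3 -c "
from rig import env
print(env.sign_off(),env.get_state()['t'])"
```

```text
the job is handed in; nothing more can be done
the job is handed in; nothing more can be done
```

The job is handed in, after about 28.7 s of the 69 s allowed. The sleeve stands upright, mouth down, on the red mat, and the sugar bowl is on its card.

**What I did:** I slid the bowl along the tray onto the card with the part-open fingers. Then I laid the sleeve in the empty right-hand bay, where it slid home against the foot stop. I let go, took hold again about 35° from the first grip angle, and lowered the sleeve onto the mat. It touched down at about 4 N; I let go and moved the arm clear.

**Last checks:**
- **Sleeve:** The centre of its top measured (587, -210, 173) mm, within about 3 mm of the mat's centre. Red shows all round its foot.
- **Bowl:** It measured about (622, -103) mm against the card's centre at (624, -102), so its foot is well inside the card.
- **Other objects:** The tall cups, mug, dish, jar, syrup and both rack stacks look unmoved in the views that show them. I judged this by eye and did not measure it.

No check failed. My two estimates of the mat's centre differed by about 3 mm, because the second was partly in shadow. That is small against the 18 mm margin around the sleeve.

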